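# Restock the soap vending box and test its coin slide

### The job

Restock the soap vending box: take the red sold-out block out of it and put it in the grey tray, and lay every blue carton from the counter in the box's lanes, any way up, leaving the unsold carton inside. Then shut the lid until it snaps home on its catch, and after that test the coin slide with two full strokes: push it all the way in, let it spring all the way out, push it all the way in again, and let it out. Leave the other things on the counter where they are.

Things in the scene. Friction and masses are not known exactly. Their poses are not given: they have to be found in the camera images.
- vendor: White countertop soap vending box, fixed, 152 x 314 mm (x, y), rim 100 mm high, open on top while its lid is up; origin on the counter under the centre of its bay. Its front faces its own -x (to the robot); y runs along its width. An aluminium coin unit (x from -20 to +70 mm, 84 mm wide, centred at y = -200 mm, 115 mm tall) is joined to its right side.
- bay (a point): Centre of the bay's floor, 50 mm above the counter; axes as the vendor's. Outer walls 4 mm thick, 50 mm tall inside. Four steel dividers (4 mm thick, 22 mm tall) part it into five lanes, each 58 mm wide (y) and 144 mm long (x), centred at y = -124, -62, 0, 62, 124 mm.
- lid (a joint): Lid hinge, rad: 0 shut, 1.85 to 2.05 at the start (open, leaning back); turns about lid_hinge, along the vendor's y. Stiff: it stays where it is left. A ball catch at the middle of the front resists from about 0.1 rad; push past it with some 5 to 10 N down at the front edge; past 0.055 rad it holds the lid. Seated: below 0.025.
- lid_hinge (a point): Hinge line of the lid, middle of its width, at the bay's rear rim (vendor x = 76, z = 104 mm).
- lid_edge (a point): Middle of the lid's outer (upper when shut) face at its front edge. The lid is a 156 x 318 x 12 mm plate, its outer face 10 mm outside the hinge line. A black tab 60 mm wide juts 25 mm further, with a steel catch bar 24 mm under it. Shut, the outer face is 114 mm above the counter.
- slide (a joint): Coin slide stroke, m: 0 fully out, 0.040 fully home, moving along the vendor's +x. Sprung: 3 N at the start to 11 N at the end; it springs back out by itself.
- slide_face (a point): Centre of the front face of the coin slide's upright steel push plate (44 mm wide, 24 mm tall, 8 mm thick), 85 mm above the counter; face looks to the vendor's -x. Fully out it stands 75 mm in front of the coin unit, fully home 35 mm.
- dummy: Red sold-out block standing in one of the lanes, 48 x 38 x 30 mm box (along its own x, y, z), origin at its centre; 60 g. Starts flat with its long side along the lane.
- tray: Shallow grey plastic tray, fixed on the counter to the right of the coin unit, 130 x 130 x 35 mm, walls 4 mm; origin under its centre.
- carton1: Blue soap carton with a white band, 48 x 38 x 30 mm box (along its own x, y, z), origin at its centre; about 70 g, lying flat on the counter to the left of the vending box, or absent.
- carton2: Blue soap carton with a white band, 48 x 38 x 30 mm box (along its own x, y, z), origin at its centre; about 70 g, lying flat on the counter to the left of the vending box, or absent.
- carton3: Blue soap carton with a white band, 48 x 38 x 30 mm box (along its own x, y, z), origin at its centre; about 70 g, lying flat on the counter to the left of the vending box, or absent.
- carton4: Blue soap carton with a white band, 48 x 38 x 30 mm box (along its own x, y, z), origin at its centre; about 70 g, lying flat on the counter to the left of the vending box, or absent.
- stock1: Unsold carton like the others, already lying flat in one of the lanes, long side along the lane, or absent. 48 x 38 x 30 mm box (along its own x, y, z), origin at its centre; It stays in the bay.
- stock2: Unsold carton like the others, already lying flat in one of the lanes, long side along the lane, or absent. 48 x 38 x 30 mm box (along its own x, y, z), origin at its centre; It stays in the bay.
- jug: Green detergent jug, 84 mm wide, 190 mm tall, bystander; origin under its centre.
- softener: White bottle with orange cap, 66 mm wide, 170 mm tall, bystander; origin under its centre.
- cup: Yellow measuring cup, 54 mm wide, 55 mm tall, bystander; origin under its centre.
- tape: Roll of brown tape lying flat, 90 mm wide, 24 mm tall, bystander; origin under its centre.
- tokens: Stack of brass tokens, one solid piece 26 mm wide, 30 mm tall, bystander; origin under its centre.
- brush: Cleaning brush lying at the back of the counter, bystander; origin under its middle.
There are look-alikes about, which are no part of the job. What is shaped like the carton2 but green is not meant. Several things have the shape of the dummy; the one meant has the colours described above.

How it is judged:
By the outcome, as a careful person would: the job done as asked, in the order asked, and still so for the second after the job is handed in, with the robot touching nothing.
Of carton1, carton2, carton3, carton4 only 2 to 4 are there at a start; the rules pass over those that are not, and their reading is None.
Of stock1, stock2 only 1 to 1 are there at a start; the rules pass over those that are not, and their reading is None.
At some moment in a run one of carton1, carton2, carton3, carton4 may be knocked a few centimetres aside while the robot is not near it.
Once in a run the grip may slacken for a moment while it holds something.
It also fails if it takes over 210 s, if anything falls off the work surface, if the arm or the gripper's body presses on something with over 40 N, if the wrist force passes 120 N, or if a joint passes its speed limit or range.

### The arm

A 6-joint arm with a two-finger parallel gripper is mounted at the origin on the work surface. World frame = base frame: x ahead of the robot, y to its left, z up, the work surface at z = 0. Lengths are in m, angles in degrees, forces in N, time in s.
With the tool pointing down it reaches from about 0.25 to 0.725 m from the base axis. Payload 9.7 kg.
Tool frame: the origin (TCP) lies at the very end of the fingers, on their centre line; the grasp point (between the pads) lies 19 mm behind it; z points along the fingers, y is the direction in which the jaws open and shut (so a half turn about z gives the same grasp; the last joint's range is limited). The gripper opens to 85 mm and grips with 20 to 120 N. Pads are 22 mm wide; open, the fingers measure 114 mm over their backs; the gripper's body (76 mm by 85 mm) begins 54 mm behind the grasp point. The pads swing forward as they close: fully open they stand 13 mm farther back than shut.
Start: joints at [65.203, 4.979, 10.078, 95.1, 0, 90], TCP at [0.231, 0.499, 0.231] pointing down, gripper open.
Joint ranges: [-179.16, 179.16], [-48.56, 103.87], [-65.8, 70.77], [-126.05, 130.52], [-82.76, 87.17], [-180, 180]. Speed limits (degrees/s): [127.2, 127.2, 147.25, 180, 180, 180].

### API

Orientations are given as [roll, pitch, yaw] about the fixed x, y, z axes, in that order (R = Rz(yaw) Ry(pitch) Rx(roll)).
In Python, from workcell import bot gives the robot as it stands. The module is installed in compiled form; this text tells all that it offers.
- The arm moves only by the tool step_arm, never from a script. Its arguments are lists of equal length, an entry for each row: "dr": the turn, a rotation vector about the tool's x, y, z in rad, a list of three; "xyz": the shift along the tool's x, y, z in units of 40 mm (1.0 is 40 mm), a list of three; "gripper": the opening, from 0 (shut) to 1 (fully open). In form: {"dr": [[wx, wy, wz], ...], "xyz": [[x, y, z], ...], "gripper": [gripper, ...]}. A call has exactly 8 rows; each row is the pose to reach, as a shift and turn from the pose commanded when the call began, along the tool's axes at that moment; what a row does not reach only later rows make up. A row lasts 1/10 s, in which the tool goes at most 50 mm and 8.59 degrees, less where a joint would pass 70% of its speed; a pose out of reach is approached as far as the arm can. A call with a gripper value outside its range is refused whole. The fingers move at their own pace and stop on an object; "squeeze" is the grip in N (left out, the last holds). Time passes only in rows, so rows that repeat a pose let the fingers close, or fill a call up. It gives the time, the measured TCP pose, the force and the opening at its end, in the units of the state.
- bot.get_obs(): the state, without advancing time (a new reading comes with each control period).
- bot.camera(name): name is "side" or "top" or "wrist"; returns a dict with "image" (400x640x3 uint8, red, green, blue), "camera_matrix" (3x3 intrinsics, pixels), "k1" (the pictures are not rectified: a ray, as slopes to the right and down, at radius r is drawn at 1 + k1 r^2 times it, then the intrinsics apply), "R" (3x3) and "t" (3): a world point X has camera coordinates R X + t. Camera axes: x right, y down, z forward; pixel columns grow to the right and rows downward; lengths in m; the calibration is good to about 2 mm. A picture is of the moment at which its call begins. There is no depth.
- bot.job_done(): hands the job in, once; it reports no verdict.
Trained networks look in a picture, given as the dict that the camera call returned (one of the last four; its "shot" number tells which), for a name from the list of things; names that differ only in an ending like _2 or _b are one class to them, and where a whole thing is asked for, a point or a joint stands for the part that bears it (a point fixed in the world has none). Each returns a list of dicts, best first, with "p" (0 to 1); they miss things now and then, are a little off and sometimes report something else, mostly with a low value. They report only what shows in the picture. A call takes as long as a camera call. They do not tell look-alikes from the thing itself.
- bot.regions_of(picture, thing): "region" (400x640 bool, what is visible of it) and "box" ([centre column, centre row, width, height] in pixels, round what is visible of it).
The state is a dict: "time": time; "q": joint angles; "qd": joint speeds; "joint_efforts": joint torques, N m; "ee_pos": TCP position; "tcp_rot": TCP orientation; "wrist_force": force on the tool from outside, world axes, zero at the start; "torque": the same for the moment, N m; "opening": finger opening in m.
Only numpy, scipy, OpenCV 4.12 (cv2) and the standard library are available. Lean on these libraries where they do the work, as an engineer would, in place of code of your own. Each camera call takes 0.05 s, during which the arm holds its last target.

## Working session

There is one attempt and no reset: what is moved stays moved. The work goes in short steps, Python scripts to look and compute and a tool call to move; the robot and the scene stay as the last step left them, time stands still between calls to the robot, and variables do not carry over. Pictures are saved under pics/ and viewed, and the job is handed in when it is done.

Besides the shell and the picture viewer there is one more tool, called as name(argument=value, ...), one argument or row to a line, values as JSON. step_arm: Moves the arm, as the interface text tells. Its arguments: {"type":"object","properties":{"dr":{"type":"array"},"xyz":{"type":"array"},"gripper":{"type":"array"},"squeeze":{"type":"number"}},"required":["dr","xyz","gripper"]}

```bash
mkdir -p pics; python3 - <<'E'
from workcell import bot
import cv2,numpy as np
print(bot.get_obs())
for n in ["side","top","wrist"]:
    p=bot.camera(n); cv2.imwrite(f"pics/{n}0.png",p["image"][:,:,::-1]); print(n,p["camera_matrix"],p["k1"],p["R"],p["t"],p["shot"])
E
```

```text
{'time': 0.0, 'q': array([ 6.52016650e+01,  5.01068608e+00,  1.00306404e+01,  9.50977109e+01,
       -1.45288605e-03,  8.99990776e+01]), 'qd': array([-0.00770326,  0.00114688,  0.00030416,  0.04131623, -0.00887591,
       -0.03322558]), 'joint_efforts': array([ 2.96761784e-03, -5.20387423e+01,  4.64800680e+01,  1.62553391e-02,
        1.04198332e-04, -4.14108342e-06]), 'ee_pos': array([0.23059035, 0.4990641 , 0.23055287]), 'tcp_rot': array([-1.79922243e+02,  1.45163288e-03,  1.55202589e+02]), 'wrist_force': array([-0.10761501,  0.59911108,  0.23105256]), 'torque': array([-0.0353147 ,  0.04330067, -0.03057167]), 'opening': 0.08542598509973803}
side [[511.83621668   0.         333.64200986]
 [  0.         511.83621668 199.53128322]
 [  0.           0.           1.        ]] -0.06031190280490898 [[ 0.99135719 -0.13069561 -0.01138335]
 [-0.10298982 -0.72157163 -0.68463675]
 [ 0.08126512  0.67989193 -0.72879554]] [-0.57111616  0.14926313  1.39290325] 1
top [[451.0567844    0.         316.18961793]
 [  0.         451.0567844  195.07750445]
 [  0.           0.           1.        ]] -0.03873054120222731 [[ 0.01727024 -0.99973717 -0.01507774]
 [-0.98970841 -0.01495064 -0.14231561]
 [ 0.14205278  0.01738039 -0.98970649]] [0.03213203 0.59331871 1.4637493 ] 2
wrist [[357.31114102   0.         319.36498153]
 [  0.         357.31114102 202.89926572]
 [  0.           0.           1.        ]] 0.001224209695268223 [[ 0.42032834  0.90737007 -0.00190658]
 [ 0.85936372 -0.3974138   0.32180158]
 [ 0.29123543 -0.13690077 -0.94680521]] [-0.5500956  -0.04121614  0.38195477] 3
```

View pics/side0.png

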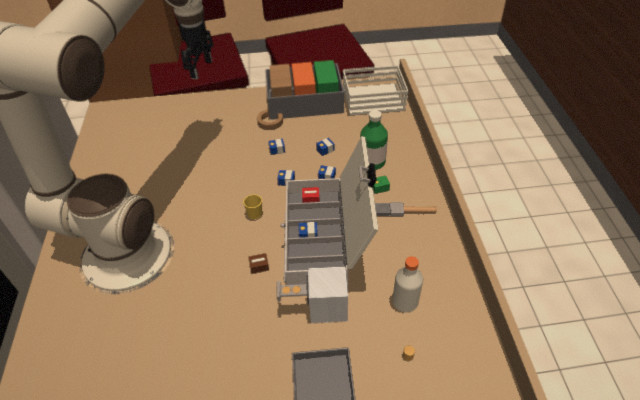

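View pics/top0.png

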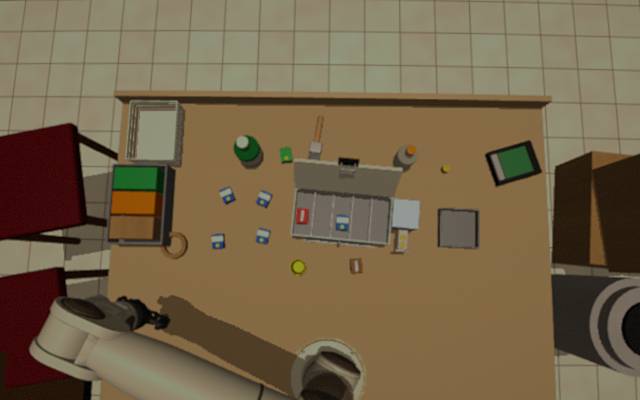

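View pics/wrist0.png

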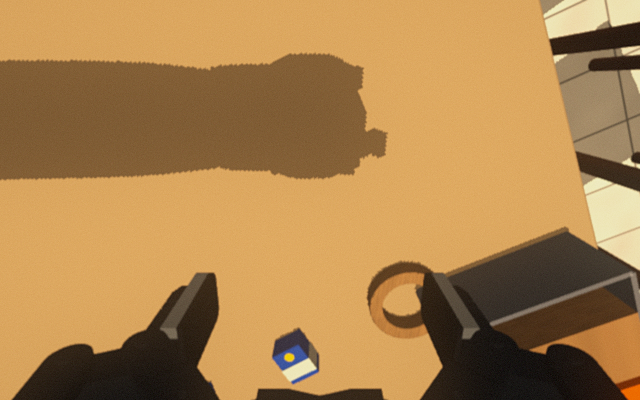

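```bash
cat > h.py <<'E'
from workcell import bot
import cv2,numpy as np
from scipy.spatial.transform import Rotation as Ro
def ray(p,uv):
    uv=np.atleast_2d(np.array(uv,float)); K=p["camera_matrix"]
    d=np.c_[(uv[:,0]-K[0,2])/K[0,0],(uv[:,1]-K[1,2])/K[1,1]]
    s=d.copy()
    for _ in range(20): s=d/(1+p["k1"]*(s**2).sum(1,keepdims=True))
    v=np.c_[s,np.ones(len(s))]@p["R"]; return -p["R"].T@p["t"],v
def plane(p,uv,z):
    c,v=ray(p,uv); return c+v*((z-c[2])/v[:,2])[:,None]
def proj(p,X):
    X=np.atleast_2d(X)@p["R"].T+p["t"]; s=X[:,:2]/X[:,2:]
    s=s*(1+p["k1"]*(s**2).sum(1,keepdims=True)); K=p["camera_matrix"]
    return np.c_[s[:,0]*K[0,0]+K[0,2],s[:,1]*K[1,1]+K[1,2]]
def cam(n,name=None,crop=None,sc=1):
    p=bot.camera(n)
    if name: save(p,name,crop,sc)
    return p
def save(p,name,crop=None,sc=1,pts=None):
    im=p["image"][:,:,::-1].copy()
    a,b,c,d=crop or (0,0,640,400)
    im=cv2.resize(im[b:d,a:c],None,fx=sc,fy=sc,interpolation=cv2.INTER_CUBIC)
    if pts is not None:
        for u,v in pts: cv2.circle(im,(int((u-a+.5)*sc),int((v-b+.5)*sc)),3,(0,255,0),1)
    cv2.imwrite(f"pics/{name}.png",im)
def Rd(yaw,tilt=None): return Ro.from_euler('xyz',[180,0,yaw],degrees=True)
def go(pos,yaw=None,rot=None,cur=None):
    o=bot.get_obs() if cur is None else cur
    R=Ro.from_euler('xyz',o["tcp_rot"],degrees=True)
    T=rot if rot is not None else (Rd(yaw) if yaw is not None else R)
    dr=(R.inv()*T).as_rotvec(); d=R.inv().apply(np.array(pos)-o["ee_pos"])/.04
    print("dr",dr.round(3).tolist(),"xyz",d.round(2).tolist(), "rows",round(max(np.linalg.norm(d)*40/50,np.degrees(np.linalg.norm(dr))/8.59),1))
def st():
    o=bot.get_obs(); print("t",round(o["time"],2),"pos",o["ee_pos"].round(4),"rot",o["tcp_rot"].round(1),"F",o["wrist_force"].round(1),"op",round(o["opening"],4),"q",o["q"].round(0)); return o
E
python3 - <<'E'
from h import *
t=cam("top"); s=cam("side")
save(t,"topc",(190,130,490,280),2.6); save(s,"sidec",(230,80,450,400),1.8)
for nm in ["carton1","dummy","vendor","slide","tray","lid"]:
    for p,n in((t,"top"),(s,"side")):
        for r in bot.regions_of(p,nm):
            m=r["region"]; ys,xs=np.nonzero(m); c=[xs.mean(),ys.mean()]
            z={"carton1":.025,"dummy":.065,"vendor":.1,"slide":.085,"tray":.03,"lid":.15}[nm]
            print(nm,n,round(r["p"],2),np.round(r["box"],1),np.round(c,1),plane(p,c,z)[0].round(3),p["image"][m].mean(0).round(0))
E
```

```text
carton1 top 0.74 [219.7 242.2  15.   19. ] [217.9 240.2] [0.438 0.369 0.025] [ 91. 100. 103.]
carton1 top 0.66 [265.1 199.8  16.   13.7] [263.9 198.3] [0.582 0.219 0.025] [ 94. 107. 112.]
carton1 top 0.6 [284.8 154.9  12.3  13.9] [285.8 154.8] [0.733 0.148 0.025] [ 54. 109.  45.]
carton1 top 0.55 [265.1 234.6  14.9  16. ] [262.9 236.3] [0.453 0.218 0.025] [ 97. 106. 108.]
carton1 top 0.54 [226.  196.6  19.   15.4] [226.9 195.2] [0.59  0.345 0.025] [ 90.  98. 101.]
carton1 side 0.72 [286.3 177.7  18.8  16. ] [284.8 176. ] [0.455 0.218 0.025] [108. 110. 119.]
carton1 side 0.64 [325.6 147.6  19.2  18.9] [325.  146.5] [0.593 0.336 0.025] [ 92.  94. 104.]
carton1 side 0.56 [278.1 145.   18.7  17.2] [276.3 146.2] [0.436 0.36  0.025] [105. 104. 110.]
carton1 side 0.52 [326.9 172.4  20.8  16.1] [325.9 172.2] [0.581 0.216 0.025] [112. 110. 115.]
carton1 side 0.48 [382.3 182.2  18.   18.5] [381.3 184.3] [0.739 0.141 0.025] [ 57. 101.  52.]
carton1 side 0.37 [359.3 201.6  34.4 131. ] [358.  202.2] [0.658 0.079 0.025] [130. 117.  98.]
dummy top 0.74 [358.  264.6  17.7  14.3] [356.3 265.1] [ 0.36
[... 1015 characters left out ...]
302.4 216.2] [0.517 0.084 0.085] [137.  66.  56.]
slide side 0.78 [289.8 291.2  29.8  16.9] [289.8 290.3] [ 0.442 -0.234  0.085] [161. 134. 105.]
slide side 0.3 [358.6 203.9  34.5 130.5] [358.1 202.6] [0.647 0.022 0.085] [130. 117.  98.]
tray top 0.63 [460.3 228.5  43.6  40.4] [457.8 227.9] [ 0.491 -0.432  0.03 ] [91. 84. 75.]
tray side 0.77 [325.  374.4  62.4  51.2] [322.4 374.7] [ 0.495 -0.428  0.03 ] [113. 103.  95.]
lid top 0.79 [350.  176.6 109.8  40.8] [346.3 177. ] [ 0.636 -0.053  0.15 ] [98. 90. 72.]
lid side 0.7 [359.4 202.6  39.5 133.1] [358.  202.6] [ 0.636 -0.037  0.15 ] [130. 117.  98.]
lid side 0.52 [306.8 229.   18.6  16.6] [307.7 229.5] [ 0.499 -0.108  0.15 ] [112. 114. 123.]
```

View pics/topc.png

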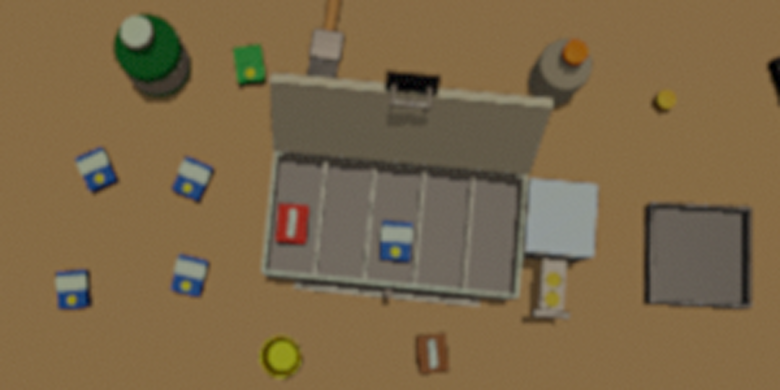

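View pics/sidec.png

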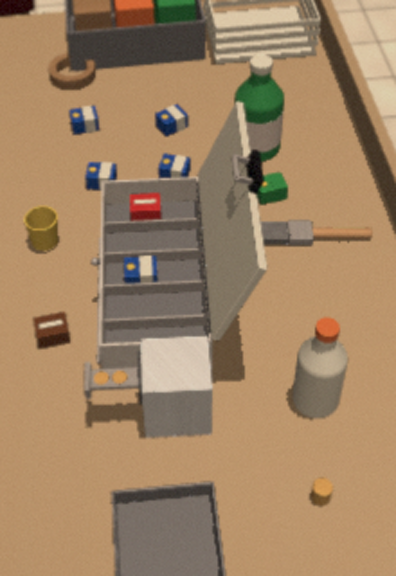

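```bash
python3 - <<'E'
from h import *
from scipy.optimize import least_squares
t=cam("top"); s=cam("side")
T=np.array([[275,153],[264,274],[519,297],[524,177]])/2.6+[190,130]-.5
S=np.array([[103,182],[100,357],[199,180]])/1.8+[230,80]-.5
print(plane(t,T,.1).round(4)); print(plane(s,S,.1).round(4))
L=np.array([[76,157,100],[-76,157,100],[-76,-157,100],[76,-157,100]])/1000
def W(x,P): 
    c,s_=np.cos(x[2]),np.sin(x[2]); return np.c_[x[0]+c*P[:,0]-s_*P[:,1],x[1]+s_*P[:,0]+c*P[:,1],P[:,2]]
f=lambda x:np.r_[(proj(t,W(x,L))-T).ravel()]
r=least_squares(f,[.5,-.03,0]); print(r.x,np.degrees(r.x[2]),r.fun.round(1))
f2=lambda x:np.r_[f(x),(proj(s,W(x,L[[1,2,0]]))-S).ravel()]
r=least_squares(f2,[.5,-.03,0]); print(r.x,np.degrees(r.x[2]),r.fun.round(1))
lanes=W(r.x,np.array([[0,y,.05] for y in(.124,.062,0,-.062,-.124)])); print(lanes.round(3))
# dummy/stock tops z=.08
print(plane(t,np.array([[292,223],[396,241]])/2.6+[190,130]-.5,.08).round(3))
print(plane(s,np.array([[145,206],[140,269]])/1.8+[230,80]-.5,.08).round(3))
go([.43,.12,.35],180)
E
```

```text
[[ 0.6054  0.1085  0.1   ]
 [ 0.4556  0.1184  0.1   ]
 [ 0.4327 -0.1923  0.1   ]
 [ 0.58   -0.1992  0.1   ]]
[[ 0.4599  0.1201  0.1   ]
 [ 0.4334 -0.2078  0.1   ]
 [ 0.609   0.1031  0.1   ]]
[ 0.5185008  -0.04119208 -0.07368147] -4.221636996125704 [-0.4 -0.2 -0.8  0.4 -0.1  0.5  1.3 -0.8]
[ 0.52032043 -0.04486621 -0.07412964] -4.247315263985784 [ 0.8 -0.7  0.3 -0.2  1.1 -0.   2.4 -1.3 -1.3  0.8 -0.5 -4.1 -0.6 -0.7]
[[ 0.53   0.079  0.05 ]
 [ 0.525  0.017  0.05 ]
 [ 0.52  -0.045  0.05 ]
 [ 0.516 -0.107  0.05 ]
 [ 0.511 -0.169  0.05 ]]
[[ 0.521  0.086  0.08 ]
 [ 0.5   -0.043  0.08 ]]
[[ 0.521  0.078  0.08 ]
 [ 0.501 -0.048  0.08 ]]
dr [-0.0, 0.0, -0.433] xyz [-8.5, -6.52, -2.97] rows 8.9
```

```bash
python3 - <<'E'
from h import *
p=cam("wrist"); o=bot.get_obs(); R=Ro.from_euler('xyz',o["tcp_rot"],degrees=True).as_matrix()
c=-p["R"].T@p["t"]; print(c,R.T@(c-o["ee_pos"])); print("look",R.T@p["R"][2],"right",R.T@p["R"][0])
go([.52,.08,.30],85.8)
E
```

```text
[0.15541409 0.5350772  0.37448995] [ 0.08333338  0.00093167 -0.14319095]
look [-0.32179861 -0.00099143  0.94680762] right [-9.97021917e-04  9.99999252e-01  7.08260039e-04]
dr [0.0, -0.0, 1.211] xyz [-10.96, -6.48, -1.72] rows 10.3
```

step_arm(
  dr=[
    [0,0,1.2],
    [0,0,1.2],
    [0,0,1.2],
    [0,0,1.2],
    [0,0,1.2],
    [0,0,1.2],
    [0,0,1.2],
    [0,0,1.2],
  ],
  xyz=[
    [-10.96,-6.48,-1.72],
    [-10.96,-6.48,-1.72],
    [-10.96,-6.48,-1.72],
    [-10.96,-6.48,-1.72],
    [-10.96,-6.48,-1.72],
    [-10.96,-6.48,-1.72],
    [-10.96,-6.48,-1.72],
    [-10.96,-6.48,-1.72],
  ],
  gripper=[1,1,1,1,1,1,1,1],
)

```text
time: 1.8
ee_pos: [0.4566, 0.1711, 0.2854]
tcp_rot: [180.0, -0.0, 86.1]
wrist_force: [1.2, 1.2, 0.3]
opening: 0.0853
```

```bash
python3 - <<'E'
from h import *
st();go([.52,.08,.30],85.8)
E
```

```text
t 1.8 pos [0.4566 0.1711 0.2854] rot [180.   -0.   86.1] F [1.2 1.2 0.3] op 0.0853 q [ 21.  -2.   9. 101.   0. 114.]
dr [0.001, -0.0, 0.005] xyz [-2.17, 1.74, -0.36] rows 2.2
```

step_arm(
  dr=[
    [0,0,0.005],
    [0,0,0.005],
    [0,0,0.005],
    [0,0,0.005],
    [0,0,0.005],
    [0,0,0.005],
    [0,0,0.005],
    [0,0,0.005],
  ],
  xyz=[
    [-2.17,1.74,-0.36],
    [-2.17,1.74,-0.36],
    [-2.17,1.74,-0.36],
    [-2.17,1.74,-0.36],
    [-2.17,1.74,-0.36],
    [-2.17,1.74,-0.36],
    [-2.17,1.74,-0.36],
    [-2.17,1.74,-0.36],
  ],
  gripper=[1,1,1,1,1,1,1,1],
)

```text
time: 2.6
ee_pos: [0.5195, 0.083, 0.2994]
tcp_rot: [180.0, -0.0, 86.3]
wrist_force: [0.5, 0.1, 0.4]
opening: 0.0853
```

```bash
python3 - <<'E'
from h import *
st();p=cam("wrist","w1")
for r in bot.regions_of(p,"dummy"): print(r["p"],r["box"],p["image"][r["region"]].mean(0))
E
```

```text
t 2.6 pos [0.5195 0.083  0.2994] rot [180.   -0.   86.3] F [0.5 0.1 0.4] op 0.0853 q [  9.   4.  17. 103.   0. 103.]
0.83 [224.4, 286.9, 21.1, 35.5] [120.60178571  75.50357143  41.66428571]
0.68 [320.2, 159.7, 46.7, 38.8] [158.656013    56.74052004  41.94095341]
0.42 [254.6, 391.6, 13.2, 10.1] [110.82089552  88.49253731  65.65671642]
```

View pics/w1.png

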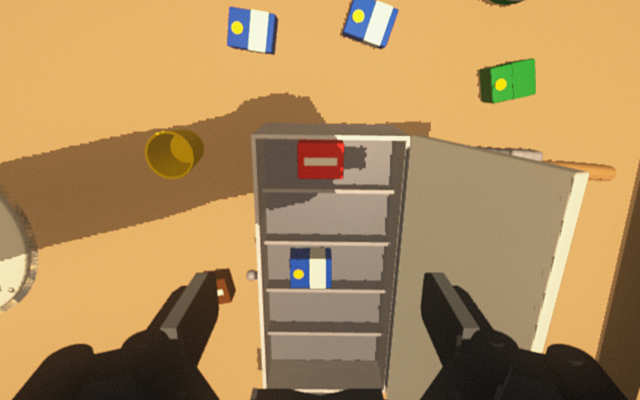

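```bash
python3 - <<'E'
from h import *
p=cam("wrist"); save(p,"w1c",(240,110,430,300),3.1)
def W(x,P): 
    c,s_=np.cos(x[2]),np.sin(x[2]); return np.c_[x[0]+c*P[:,0]-s_*P[:,1],x[1]+s_*P[:,0]+c*P[:,1],P[:,2]]
L=np.array([[76,157,100],[-76,157,100],[-76,-157,100],[76,-157,100],[-72,91+4,72],[-72,33,72],[-72,-29,72],[-72,-91,72],[72,95,72],[72,33,72]])/1000
print(proj(p,W([.5185,-.0412,-.0737],L)).round(1).tolist())
pts=proj(p,W([.5185,-.0412,-.0737],L))
save(p,"w1d",(240,110,430,300),3.1,pts)
print(plane(p,[[320,160],[311,268]],.08))
E
```

```text
[[407.9, 137.8], [248.4, 136.7], [262.9, 392.5], [385.9, 393.1], [260.2, 190.6], [262.8, 242.7], [265.1, 290.0], [267.2, 333.1], [393.2, 191.4], [389.2, 243.5]]
[[ 0.52057653  0.08974291  0.08      ]
 [ 0.50200259 -0.0345433   0.08      ]]
```

View pics/w1d.png

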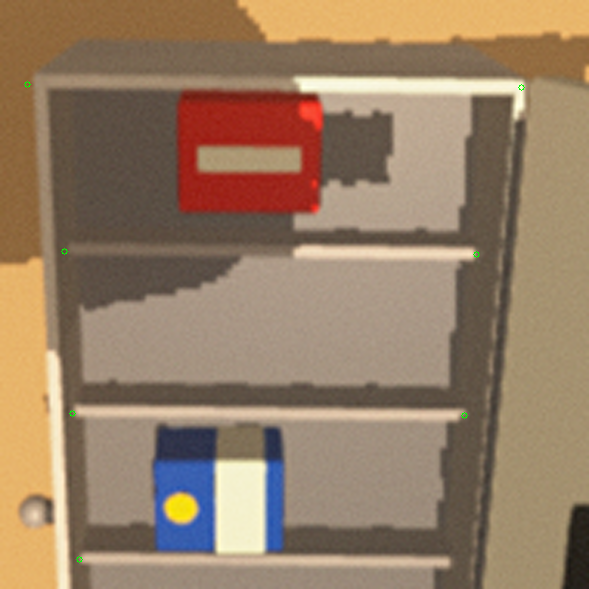

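```bash
python3 - <<'E'
from h import *
from scipy.optimize import least_squares
p=cam("wrist"); o=st()
def W(x,P): 
    c,s_=np.cos(x[2]),np.sin(x[2]); return np.c_[x[0]+c*P[:,0]-s_*P[:,1],x[1]+s_*P[:,0]+c*P[:,1],P[:,2]]
L=np.array([[76,157,100],[-76,157,100],[-72,95,72],[-72,33,72],[-72,-29,72],[72,95,72],[72,33,72]])/1000
M=np.array([[524,81],[37,76],[64,247],[72,411],[80,557],[476,253],[464,413]])/3.1+[240,110]-.3
r=least_squares(lambda x:(proj(p,W(x,L))-M).ravel(),[.5185,-.0412,-.07]); x=r.x; print(x,np.degrees(x[2]),r.fun.round(1))
def toV(P): d=P[:,:2]-x[:2]; c,s=np.cos(x[2]),np.sin(x[2]); return np.c_[c*d[:,0]+s*d[:,1],-s*d[:,0]+c*d[:,1]]
D=plane(p,np.array([[180,95],[321,97],[318,212],[180,210]])/3.1+[240,110]-.3,.08); print(D.round(4)*1000,toV(D)*1000)
S=plane(p,np.array([[157,460],[283,460],[280,550],[157,550]])/3.1+[240,110]-.3,.08); print(toV(S)*1000)
E
```

```text
t 2.8 pos [0.5198 0.0824 0.2993] rot [180.   -0.   86.2] F [-0.7 -0.7 -0.7] op 0.0851 q [  9.   4.  17. 103.   0. 103.]
[ 0.5189442  -0.04015463 -0.07992679] -4.579467564915281 [ 0.5  1.2 -2.   0.8  0.7 -0.2  0.2 -0.9 -0.4 -0.6  0.8 -0.6  0.3 -0. ]
[[499.5 111.2  80. ]
 [545.4 107.5  80. ]
 [542.6  68.9  80. ]
 [496.2  72.7  80. ]] [[-31.42439569 149.36001027]
 [ 14.60051132 149.29168232]
 [ 14.91365981 110.54840742]
 [-31.68843361 110.65564715]]
[[-40.72046141  16.44438484]
 [  5.25565261  17.02433653]
 [  5.00104206 -20.6983693 ]
 [-41.22814943 -21.28072757]]
```

```bash
python3 - <<'E'
from h import *
go([.521,.0885,.12],85.5); go([.521,.0885,.055],85.5)
E
```

```text
dr [0.0, -0.0, 0.012] xyz [0.15, 0.02, 4.48] rows 3.6
dr [0.0, -0.0, 0.012] xyz [0.15, 0.02, 6.11] rows 4.9
```

step_arm(
  dr=[
    [0,0,0.012],
    [0,0,0.012],
    [0,0,0.012],
    [0,0,0.012],
    [0,0,0.012],
    [0,0,0.012],
    [0,0,0.012],
    [0,0,0.012],
  ],
  xyz=[
    [0.15,0.02,1.2],
    [0.15,0.02,2.4],
    [0.15,0.02,3.6],
    [0.15,0.02,4.5],
    [0.15,0.02,5.3],
    [0.15,0.02,5.8],
    [0.15,0.02,6.1],
    [0.15,0.02,6.1],
  ],
  gripper=[1,1,1,1,1,1,1,1],
)

```text
time: 3.6
ee_pos: [0.5203, 0.0879, 0.054]
tcp_rot: [-179.9, 0.0, 85.5]
wrist_force: [1.2, -0.3, -0.3]
opening: 0.0855
```

step_arm(
  dr=[
    [0,0,0],
    [0,0,0],
    [0,0,0],
    [0,0,0],
    [0,0,0],
    [0,0,0],
    [0,0,0],
    [0,0,0],
  ],
  xyz=[
    [0,0,0],
    [0,0,0],
    [0,0,0],
    [0,0,0],
    [0,0,0],
    [0,0,0],
    [0,0,0],
    [0,0,0],
  ],
  gripper=[0.3,0.3,0.3,0.3,0.3,0.3,0.3,0.3],
  squeeze=40,
)

```text
time: 4.4
ee_pos: [0.522, 0.0881, 0.0567]
tcp_rot: [179.9, -0.0, 85.5]
wrist_force: [0.1, -0.0, 6.4]
opening: 0.0473
```

```bash
python3 - <<'E'
from h import *
st();p=cam("wrist","w2")
E
```

```text
t 4.4 pos [0.522  0.0881 0.0567] rot [179.9  -0.   85.5] F [ 0.1 -0.   6.4] op 0.0473 q [ 10.   2. -12.  75.  -0. 104.]
```

View pics/w2.png

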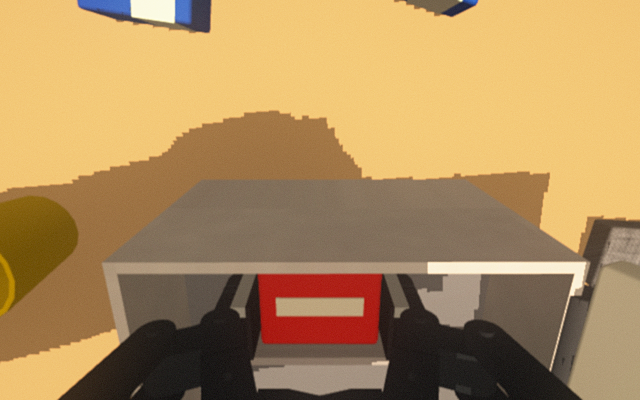

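```bash
python3 - <<'E'
from h import *
go([.522,.088,.20],85.5); go([.492,-.43,.20],90)
E
```

```text
dr [0.002, -0.001, -0.0] xyz [-0.0, 0.01, -3.58] rows 2.9
dr [0.002, -0.001, -0.079] xyz [-12.97, 0.28, -3.59] rows 10.8
```

step_arm(
  dr=[
    [0,0,0],
    [0,0,0],
    [0,0,0],
    [0,0,0],
    [0,0,-0.03],
    [0,0,-0.05],
    [0,0,-0.07],
    [0,0,-0.08],
  ],
  xyz=[
    [0,0,-0.6],
    [0,0,-1.6],
    [0,0,-2.8],
    [-0.4,0,-3.5],
    [-1.4,0,-3.6],
    [-2.6,0,-3.6],
    [-3.8,0.1,-3.6],
    [-5,0.1,-3.6],
  ],
  gripper=[0.3,0.3,0.3,0.3,0.3,0.3,0.3,0.3],
)

```text
time: 5.25
ee_pos: [0.5092, -0.1134, 0.1996]
tcp_rot: [179.9, 0.0, 90.1]
wrist_force: [1.4, 0.9, -1.1]
opening: 0.047
```

```bash
python3 - <<'E'
from h import *
st();go([.492,-.43,.20],90); go([.492,-.43,.02],90)
E
```

```text
t 5.25 pos [ 0.5092 -0.1134  0.1996] rot [179.9   0.   90.1] F [ 1.4  0.9 -1.1] op 0.047 q [-13.   0.   2.  91.  -0.  77.]
dr [0.001, 0.0, 0.002] xyz [-7.91, -0.45, -0.01] rows 6.3
dr [0.001, 0.0, 0.002] xyz [-7.91, -0.45, 4.49] rows 7.3
```

step_arm(
  dr=[
    [0,0,0],
    [0,0,0],
    [0,0,0],
    [0,0,0],
    [0,0,0],
    [0,0,0],
    [0,0,0],
    [0,0,0],
  ],
  xyz=[
    [-1.2,-0.07,0],
    [-2.4,-0.14,0],
    [-3.6,-0.2,0],
    [-4.8,-0.3,0],
    [-6,-0.4,0],
    [-7,-0.45,0],
    [-7.6,-0.45,0],
    [-7.9,-0.45,0],
  ],
  gripper=[0.3,0.3,0.3,0.3,0.3,0.3,0.3,0.3],
)

```text
time: 6.05
ee_pos: [0.491, -0.4298, 0.1986]
tcp_rot: [-180.0, -0.0, 89.9]
wrist_force: [-0.1, -0.6, -1.0]
opening: 0.0468
```

step_arm(
  dr=[
    [0,0,0],
    [0,0,0],
    [0,0,0],
    [0,0,0],
    [0,0,0],
    [0,0,0],
    [0,0,0],
    [0,0,0],
  ],
  xyz=[
    [0,0,0.6],
    [0,0,1.6],
    [0,0,2.6],
    [0,0,3.5],
    [0,0,4.0],
    [0,0,4.3],
    [0,0,4.5],
    [0,0,4.5],
  ],
  gripper=[0.3,0.3,0.3,0.3,0.3,0.3,0.3,0.3],
)

```text
time: 6.85
ee_pos: [0.4918, -0.4273, 0.0191]
tcp_rot: [-180.0, -0.0, 90.1]
wrist_force: [-0.2, 1.0, -0.8]
opening: 0.0476
```

```bash
python3 - <<'E'
from h import *
st();p=cam("wrist","w3")
E
```

```text
t 6.85 pos [ 0.4918 -0.4273  0.0191] rot [-180.    -0.    90.1] F [-0.2  1.  -0.8] op 0.0476 q [-41.  20.   4.  74.   0.  49.]
```

View pics/w3.png

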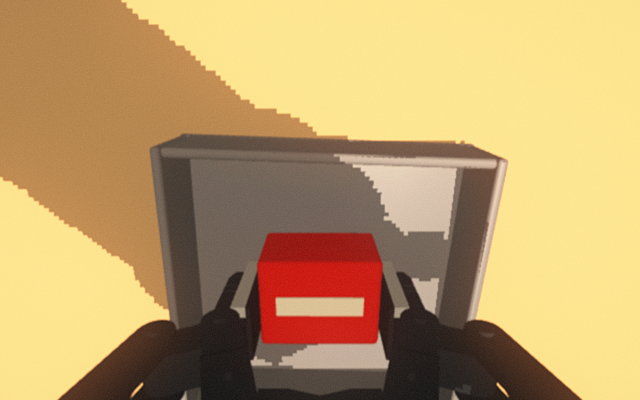

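step_arm(
  dr=[
    [0,0,0],
    [0,0,0],
    [0,0,0],
    [0,0,0],
    [0,0,0],
    [0,0,0],
    [0,0,0],
    [0,0,0],
  ],
  xyz=[
    [0,0,0.1],
    [0,0,0.2],
    [0,0,0.22],
    [0,0,0.22],
    [0,0,0.22],
    [0,0,0.22],
    [0,0,0.2],
    [0,0,0.2],
  ],
  gripper=[0.3,0.3,0.3,0.3,0.75,0.75,0.75,0.75],
)

```text
time: 7.7
ee_pos: [0.4916, -0.4277, 0.0114]
tcp_rot: [180.0, 0.0, 90.1]
wrist_force: [-0.2, -0.1, -1.0]
opening: 0.0641
```

step_arm(
  dr=[
    [0,0,0],
    [0,0,0],
    [0,0,0],
    [0,0,0],
    [0,0,0],
    [0,0,0],
    [0,0,0],
    [0,0,0],
  ],
  xyz=[
    [0,0,-0.6],
    [0,0,-1.6],
    [0,0,-2.8],
    [0,0,-4],
    [0,0,-5.2],
    [0,0,-6],
    [0,0,-6],
    [0,0,-6],
  ],
  gripper=[0.75,0.75,0.75,1,1,1,1,1],
)

```text
time: 8.5
ee_pos: [0.4919, -0.4279, 0.2518]
tcp_rot: [179.9, 0.1, 90.1]
wrist_force: [0.5, -0.5, -0.5]
opening: 0.0854
```

```bash
python3 - <<'E'
from h import *
st();p=cam("wrist","w4"); t=cam("top")
for r in bot.regions_of(t,"carton1"):
    m=r["region"]; ys,xs=np.nonzero(m); c=[xs.mean(),ys.mean()]; print(round(r["p"],2),np.round(c,1),plane(t,c,.025)[0].round(3))
go([.44,.30,.30],90)
E
```

```text
t 8.5 pos [ 0.4919 -0.4279  0.2518] rot [1.799e+02 1.000e-01 9.010e+01] F [ 0.5 -0.5 -0.5] op 0.0854 q [-41.  21.  31. 100.  -0.  49.]
0.67 [444.8 168.6] [ 0.693 -0.394  0.025]
0.65 [264.5 199.2] [0.579 0.217 0.025]
0.61 [226.9 195.6] [0.589 0.345 0.025]
0.53 [286.  154.9] [0.733 0.148 0.025]
0.52 [217.8 240.8] [0.435 0.369 0.025]
0.23 [402.4 241.7] [ 0.443 -0.247  0.025]
dr [-0.002, -0.002, 0.001] xyz [18.19, -1.27, -1.23] rows 14.6
```

View pics/w4.png

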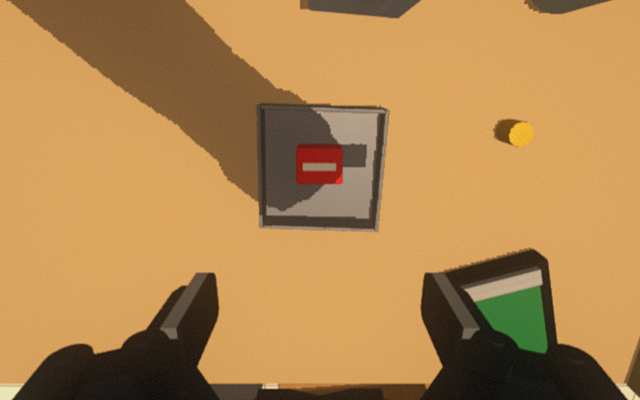

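step_arm(
  dr=[
    [0,0,0],
    [0,0,0],
    [0,0,0],
    [0,0,0],
    [0,0,0],
    [0,0,0],
    [0,0,0],
    [0,0,0],
  ],
  xyz=[
    [19,0,-2],
    [19,0,-2],
    [19,0,-2],
    [19,0,-2],
    [19,0,-2],
    [19,0,-2],
    [19,0,-2],
    [19,0,-2],
  ],
  gripper=[1,1,1,1,1,1,1,1],
)

```text
time: 9.45
ee_pos: [0.4904, -0.028, 0.2922]
tcp_rot: [-179.9, -0.0, 90.0]
wrist_force: [1.5, 0.1, -0.2]
opening: 0.0854
```

```bash
python3 - <<'E'
from h import *
st();go([.49,.34,.33],90)
E
```

```text
t 9.45 pos [ 0.4904 -0.028   0.2922] rot [-179.9   -0.    90. ] F [ 1.5  0.1 -0.2] op 0.0854 q [ -3.  -1.  11. 102.   0.  87.]
dr [-0.002, -0.0, 0.001] xyz [9.2, -0.0, -0.94] rows 7.4
```

step_arm(
  dr=[
    [0,0,0],
    [0,0,0],
    [0,0,0],
    [0,0,0],
    [0,0,0],
    [0,0,0],
    [0,0,0],
    [0,0,0],
  ],
  xyz=[
    [9.2,0,-0.9],
    [9.2,0,-0.9],
    [9.2,0,-0.9],
    [9.2,0,-0.9],
    [9.2,0,-0.9],
    [9.2,0,-0.9],
    [9.2,0,-0.9],
    [9.2,0,-0.9],
  ],
  gripper=[1,1,1,1,1,1,1,1],
)

```text
time: 10.25
ee_pos: [0.49, 0.3419, 0.327]
tcp_rot: [-179.9, 0.1, 90.2]
wrist_force: [-0.0, -0.4, 0.0]
opening: 0.0858
```

```bash
cat >> h.py <<'E'
def cartons(p,ztop=.03):
    out=[]
    for r in bot.regions_of(p,"carton1"):
        m=r["region"].astype(np.uint8); 
        rgb=p["image"][r["region"]].mean(0)
        out.append((r["p"],r["box"],rgb.round(0)))
    return out
def blue(p,name="b",z=.03,crop=None):
    im=p["image"]; hsv=cv2.cvtColor(im,cv2.COLOR_RGB2HSV)
    m=((hsv[...,0]>100)&(hsv[...,0]<130)&(hsv[...,1]>130)&(hsv[...,2]>40)).astype(np.uint8)
    n,l,s,c=cv2.connectedComponentsWithStats(m)
    return [(s[i,4],c[i].round(0),plane(p,c[i],z)[0].round(3)) for i in range(1,n) if s[i,4]>40]
E
python3 - <<'E'
from h import *
st();p=cam("wrist","w5")
for a in cartons(p):print(a)
for a in blue(p):print(a)
E
```

```text
t 10.25 pos [0.49   0.3419 0.327 ] rot [-1.799e+02  1.000e-01  9.020e+01] F [-0.  -0.4  0. ] op 0.0858 q [ 35.  16.  34. 108.   0. 125.]
(0.97, [387.2, 236.6, 39.5, 40.5], array([135., 136., 139.]))
(0.87, [296.8, 236.4, 39.1, 39.4], array([138., 139., 142.]))
(0.87, [276.9, 125.8, 39.6, 36.3], array([99., 90., 88.]))
(0.63, [399.8, 144.6, 44.5, 43.9], array([145., 154., 160.]))
(np.int32(90), array([418., 139.]), array([0.61 , 0.359, 0.03 ]))
(np.int32(358), array([393., 150.]), array([0.58 , 0.345, 0.03 ]))
(np.int32(264), array([286., 237.]), array([0.444, 0.227, 0.03 ]))
(np.int32(264), array([380., 236.]), array([0.57 , 0.229, 0.03 ]))
(np.int32(66), array([309., 242.]), array([0.476, 0.219, 0.03 ]))
(np.int32(54), array([402., 245.]), array([0.601, 0.216, 0.03 ]))
```

View pics/w5.png

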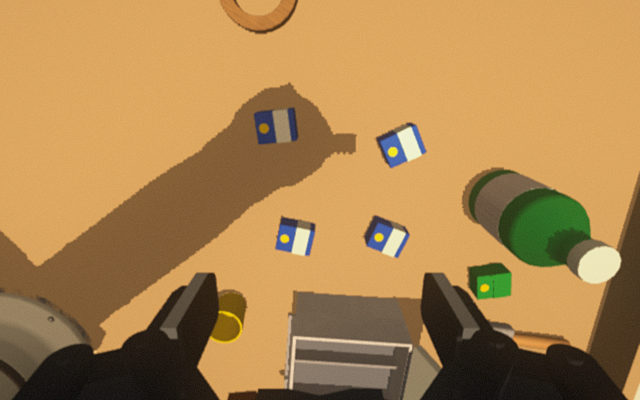

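```bash
python3 - <<'E'
from h import *
p=cam("wrist")
im=p["image"][:,:,::-1]
tiles=[cv2.resize(im[y-35:y+35,x-35:x+35],(400,300) if 0 else (300,300),interpolation=cv2.INTER_CUBIC) for x,y in((276,126),(401,145),(296,237),(387,237))]
cv2.imwrite("pics/tiles.png",np.vstack([np.hstack(tiles[:2]),np.hstack(tiles[2:])]))
E
```

```text
(no output)
```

View pics/tiles.png

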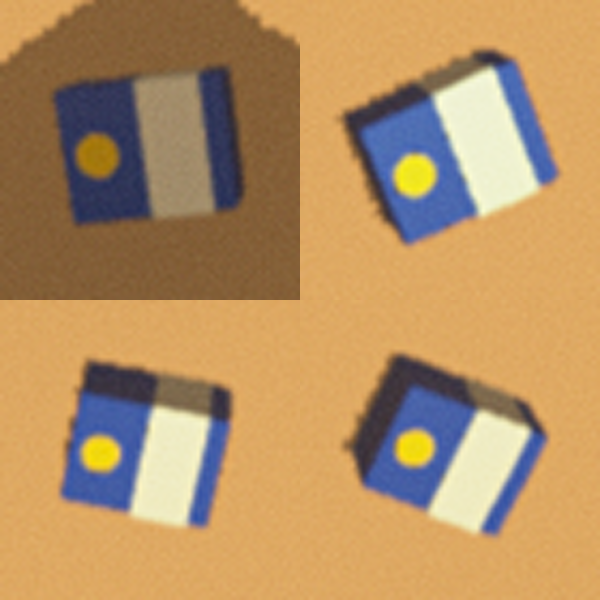

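```bash
cat >> h.py <<'E'
def fit(p,q,z=.03):
    """q: 4 corners (pixels) of top face, in order; long side first"""
    P=plane(p,q,z)[:,:2]; c=P.mean(0)
    l=(P[1]-P[0]+P[2]-P[3])/2; w=(P[2]-P[1]+P[3]-P[0])/2
    n=lambda v:np.linalg.norm(v)*1000
    a=np.degrees(np.arctan2(l[1],l[0])); b=np.degrees(np.arctan2(w[1],w[0]))
    return c.round(4),n(l).round(1),n(w).round(1),a.round(1),b.round(1)
E
python3 - <<'E'
from h import *
p=cam("wrist")
Q={"A":((276,126),[(57,92),(222,70),(236,208),(78,222)]),"B":((401,145),[(62,128),(213,60),(257,175),(108,243)]),"C":((296,237),[(83,92),(230,118),(207,227),(62,197)]),"D":((387,237),[(110,85),(240,135),(193,233),(65,187)])}
for k,(o,q) in Q.items():
    print(k,fit(p,(np.array(q)+.5)/300*70+np.array(o)-35-.5))
E
```

```text
A (array([0.4359, 0.3717]), np.float64(46.2), np.float64(37.5), np.float64(6.3), np.float64(-84.5))
B (array([0.5926, 0.348 ]), np.float64(46.0), np.float64(36.6), np.float64(25.3), np.float64(-64.9))
C (array([0.4564, 0.2212]), np.float64(46.7), np.float64(37.7), np.float64(-11.7), np.float64(-101.7))
D (array([0.5812, 0.2211]), np.float64(44.7), np.float64(36.6), np.float64(-21.5), np.float64(-109.6))
```

```bash
python3 - <<'E'
from h import *
go([.4564,.2212,.12],78.3);go([.4564,.2212,.005],78.3)
E
```

```text
dr [-0.002, 0.002, 0.206] xyz [-2.91, -0.85, 5.2] rows 4.8
dr [-0.002, 0.002, 0.206] xyz [-2.91, -0.85, 8.08] rows 6.9
```

step_arm(
  dr=[
    [0,0,0.12],
    [0,0,0.206],
    [0,0,0.206],
    [0,0,0.206],
    [0,0,0.206],
    [0,0,0.206],
    [0,0,0.206],
    [0,0,0.206],
  ],
  xyz=[
    [-1,-0.3,0.7],
    [-2,-0.6,1.5],
    [-2.9,-0.85,2.4],
    [-2.91,-0.85,3.6],
    [-2.91,-0.85,4.8],
    [-2.91,-0.85,6],
    [-2.91,-0.85,7],
    [-2.91,-0.85,7.6],
  ],
  gripper=[1,1,1,1,1,1,1,1],
)

```text
time: 11.25
ee_pos: [0.455, 0.2191, 0.0215]
tcp_rot: [-179.8, 0.1, 78.1]
wrist_force: [-0.1, 0.5, 0.2]
opening: 0.0856
```

```bash
python3 - <<'E'
from h import *
st();go([.4564,.2212,.005],78.3);p=cam("wrist","w6")
E
```

```text
t 11.25 pos [0.455  0.2191 0.0215] rot [-1.798e+02  1.000e-01  7.810e+01] F [-0.1  0.5  0.2] op 0.0856 q [ 26.   0. -18.  72.  -0. 128.]
dr [-0.003, 0.002, -0.003] xyz [0.06, 0.02, 0.41] rows 0.3
```

View pics/w6.png

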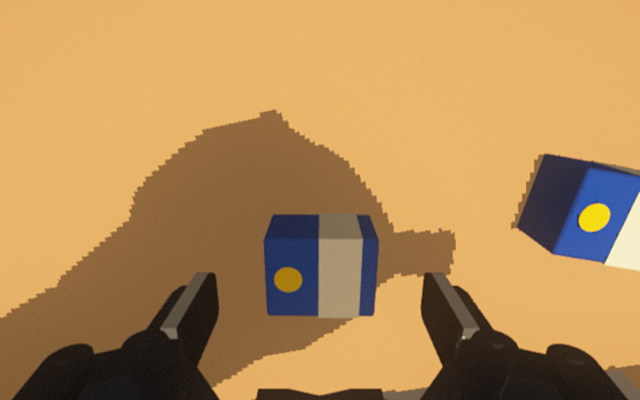

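Well aligned between the pads. Descend and grip, then lift.

step_arm(
  dr=[
    [0,0,0],
    [0,0,0],
    [0,0,0],
    [0,0,0],
    [0,0,0],
    [0,0,0],
    [0,0,0],
    [0,0,0],
  ],
  xyz=[
    [0.06,0.02,0.3],
    [0.06,0.02,0.41],
    [0.06,0.02,0.41],
    [0.06,0.02,0.41],
    [0.06,0.02,0.41],
    [0.06,0.02,0.41],
    [0.06,0.02,0.41],
    [0.06,0.02,0.41],
  ],
  gripper=[1,0.3,0.3,0.3,0.3,0.3,0.3,0.3],
  squeeze=40,
)

```text
time: 12.1
ee_pos: [0.459, 0.2242, 0.01]
tcp_rot: [179.9, -0.1, 78.3]
wrist_force: [-1.0, -1.5, 6.4]
opening: 0.0472
```

```bash
cat >> h.py <<'E'
V=np.array([.519,-.0403,np.radians(-4.4)])
def v2w(x,y): c,s=np.cos(V[2]),np.sin(V[2]); return V[0]+c*x-s*y,V[1]+s*x+c*y
E
python3 - <<'E'
from h import *
o=st()
x,y=v2w(-.005,.062); print(x,y)
go([o["ee_pos"][0],o["ee_pos"][1],.2],85.6); go([x,y,.2],85.6); go([x,y,.056],85.6)
E
```

```text
t 12.1 pos [0.459  0.2242 0.01  ] rot [ 1.799e+02 -1.000e-01  7.830e+01] F [-1.  -1.5  6.4] op 0.0472 q [ 26.   1. -18.  70.  -0. 128.]
0.5187713159827282 0.02190086577870315
dr [0.002, -0.001, -0.128] xyz [0.01, 0.01, -4.75] rows 3.8
dr [0.002, -0.001, -0.128] xyz [-4.64, 2.5, -4.75] rows 5.7
dr [0.002, -0.001, -0.128] xyz [-4.65, 2.49, -1.15] rows 4.3
```

step_arm(
  dr=[
    [0,0,0],
    [0,0,0],
    [0,0,-0.05],
    [0,0,-0.1],
    [0,0,-0.128],
    [0,0,-0.128],
    [0,0,-0.128],
    [0,0,-0.128],
  ],
  xyz=[
    [0,0,-0.8],
    [0,0,-2],
    [0,0,-3.2],
    [-0.8,0.4,-4.3],
    [-2,1,-4.75],
    [-3.2,1.7,-4.75],
    [-4.2,2.2,-4.75],
    [-4.64,2.5,-4.75],
  ],
  gripper=[0.3,0.3,0.3,0.3,0.3,0.3,0.3,0.3],
)

```text
time: 12.9
ee_pos: [0.5188, 0.0191, 0.1994]
tcp_rot: [179.9, 0.0, 85.5]
wrist_force: [1.1, 0.6, -0.7]
opening: 0.0468
```

```bash
python3 - <<'E'
from h import *
o=st();p=cam("wrist","w7")
x,y=v2w(-.005,.062)
go([x,y,.058],85.6)
E
```

```text
t 12.9 pos [0.5188 0.0191 0.1994] rot [179.9   0.   85.5] F [ 1.1  0.6 -0.7] op 0.0468 q [ 2.  0.  2. 91. -0. 97.]
dr [0.001, 0.002, -0.003] xyz [0.15, -0.05, 3.52] rows 2.8
```

View pics/w7.png

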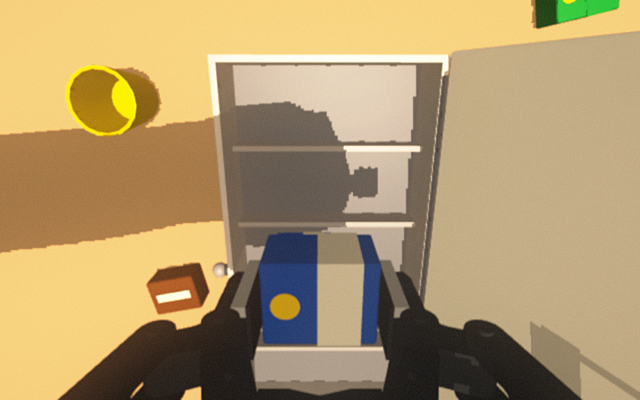

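step_arm(
  dr=[
    [0,0,0],
    [0,0,0],
    [0,0,0],
    [0,0,0],
    [0,0,0],
    [0,0,0],
    [0,0,0],
    [0,0,0],
  ],
  xyz=[
    [0.05,0,0.8],
    [0.08,0,1.8],
    [0.08,0,2.6],
    [0.08,0,3.1],
    [0.08,0,3.35],
    [0.08,0,3.45],
    [0.08,0,3.45],
    [0.08,0,3.45],
  ],
  gripper=[0.3,0.3,0.3,0.3,0.3,0.3,0.3,0.3],
)

```text
time: 13.75
ee_pos: [0.5193, 0.0251, 0.062]
tcp_rot: [179.9, -0.0, 85.6]
wrist_force: [0.4, -0.1, -0.5]
opening: 0.0469
```

```bash
python3 - <<'E'
from h import *
o=st();p=cam("wrist","w8")
E
```

```text
t 13.75 pos [0.5193 0.0251 0.062 ] rot [179.9  -0.   85.6] F [ 0.4 -0.1 -0.5] op 0.0469 q [  3.   1. -13.  76.   0.  97.]
```

View pics/w8.png

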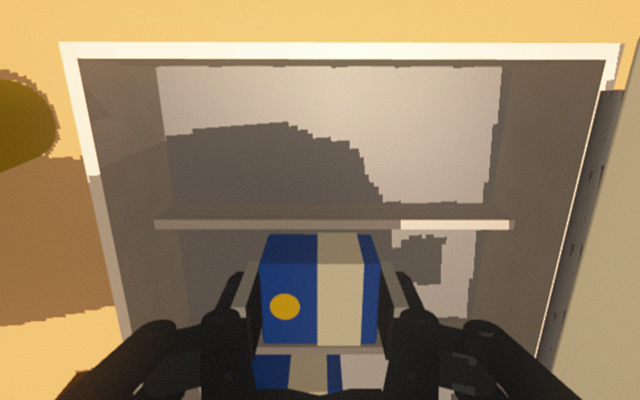

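step_arm(
  dr=[
    [0,0,0],
    [0,0,0],
    [0,0,0],
    [0,0,0],
    [0,0,0],
    [0,0,0],
    [0,0,0],
    [0,0,0],
  ],
  xyz=[
    [0,0,0.06],
    [0,0,0.06],
    [0,0,0.06],
    [0,0,0.06],
    [0,0,0.06],
    [0,0,0],
    [0,0,-0.6],
    [0,0,-1.8],
  ],
  gripper=[0.3,0.8,0.8,0.8,0.8,0.8,0.8,0.8],
)

```text
time: 14.6
ee_pos: [0.5166, 0.0249, 0.1303]
tcp_rot: [-179.6, 0.0, 85.6]
wrist_force: [0.8, 0.4, 0.4]
opening: 0.0681
```

```bash
python3 - <<'E'
from h import *
o=st();p=cam("wrist","w9")
x,y=.5812,.2211
go([x,y,.25],68.5)
E
```

```text
t 14.6 pos [0.5166 0.0249 0.1303] rot [-179.6    0.    85.6] F [0.8 0.4 0.4] op 0.0681 q [ 3.  0. -6. 84. -0. 97.]
dr [0.006, -0.002, 0.298] xyz [5.01, 1.17, -2.72] rows 4.7
```

View pics/w9.png

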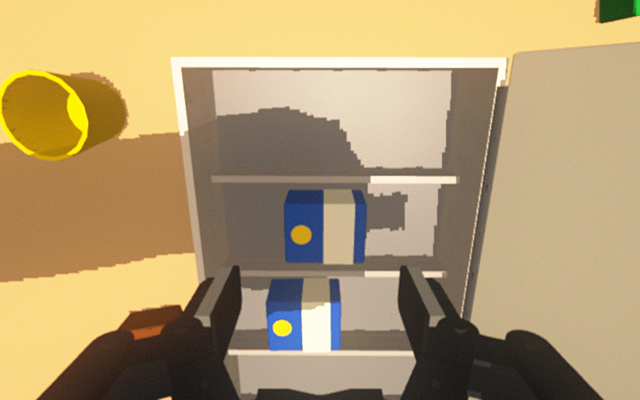

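step_arm(
  dr=[
    [0,0,0],
    [0,0,0],
    [0,0,0.1],
    [0,0,0.2],
    [0,0,0.298],
    [0,0,0.298],
    [0,0,0.298],
    [0,0,0.298],
  ],
  xyz=[
    [0,0,-1],
    [0.3,0.1,-1.8],
    [1.4,0.3,-1.8],
    [2.5,0.6,-1.8],
    [3.6,0.9,-1.8],
    [4.6,1.1,-1.8],
    [5,1.17,-1.8],
    [5,1.17,-1.8],
  ],
  gripper=[0.8,1,1,1,1,1,1,1],
)

```text
time: 15.45
ee_pos: [0.5807, 0.2226, 0.2039]
tcp_rot: [-180.0, 0.0, 68.7]
wrist_force: [-0.3, -0.3, -0.0]
opening: 0.0854
```

```bash
python3 - <<'E'
from h import *
o=st();p=cam("wrist","w10")
go([.5812,.2211,.005],68.5)
for a in cartons(p):print(a)
E
```

```text
t 15.45 pos [0.5807 0.2226 0.2039] rot [-180.     0.    68.7] F [-0.3 -0.3 -0. ] op 0.0854 q [ 21.  15.  18.  93.   0. 132.]
dr [-0.0, 0.001, 0.002] xyz [0.01, 0.02, 4.98] rows 4.0
(0.94, [334.3, 379.9, 55.6, 30.8], array([ 86.,  92., 107.]))
(0.88, [499.5, 181.9, 69.4, 65.2], array([ 79., 146.,  47.]))
(0.81, [274.1, 35.0, 71.5, 70.1], array([157., 173., 187.]))
(0.67, [101.1, 76.8, 83.6, 71.9], array([135., 137., 145.]))
(0.63, [322.4, 174.7, 53.4, 47.7], array([106.,  96.,  95.]))
```

View pics/w10.png

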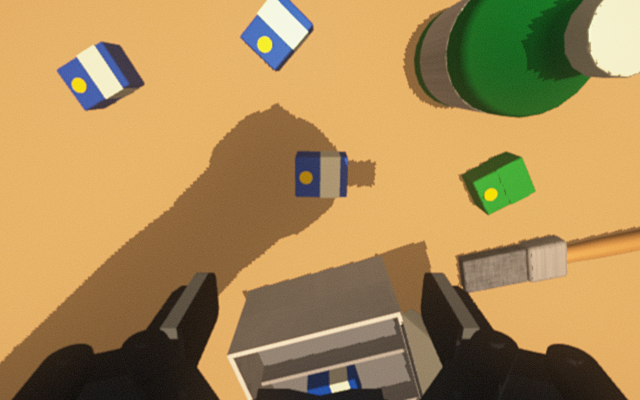

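step_arm(
  dr=[
    [0,0,0],
    [0,0,0],
    [0,0,0],
    [0,0,0],
    [0,0,0],
    [0,0,0],
    [0,0,0],
    [0,0,0],
  ],
  xyz=[
    [0,0,0.8],
    [0,0,2],
    [0,0,3.2],
    [0,0,4.2],
    [0,0,4.7],
    [0,0,4.95],
    [0,0,4.95],
    [0,0,4.95],
  ],
  gripper=[1,1,1,1,1,1,1,0.3],
  squeeze=40,
)

```text
time: 16.35
ee_pos: [0.5815, 0.2204, 0.0085]
tcp_rot: [179.9, -0.1, 68.5]
wrist_force: [-0.0, 0.4, 0.9]
opening: 0.0732
```

step_arm(
  dr=[
    [0,0,0],
    [0,0,0],
    [0,0,0],
    [0,0,0],
    [0,0,0],
    [0,0,0],
    [0,0,0],
    [0,0,0],
  ],
  xyz=[
    [0,0,0],
    [0,0,0],
    [0,0,0],
    [0,0,0],
    [0,0,-0.8],
    [0,0,-2],
    [0,0,-3.2],
    [0,0,-4.2],
  ],
  gripper=[0.3,0.3,0.3,0.3,0.3,0.3,0.3,0.3],
)

```text
time: 17.15
ee_pos: [0.5807, 0.2209, 0.178]
tcp_rot: [179.9, -0.1, 68.5]
wrist_force: [0.6, 0.1, -0.6]
opening: 0.0473
```

```bash
python3 - <<'E'
from h import *
o=st();p=cam("wrist","w11")
x,y=v2w(-.005,.124); print(x,y)
go([x,y,.2],85.6); go([x,y,.062],85.6)
E
```

```text
t 17.15 pos [0.5807 0.2209 0.178 ] rot [ 1.799e+02 -1.000e-01  6.850e+01] F [ 0.6  0.1 -0.6] op 0.0473 q [ 21.  14.  14.  90.  -0. 132.]
0.5235278957265909 0.0837181364167722
dr [0.009, -0.006, -0.298] xyz [-3.74, -0.1, -0.4] rows 3.0
dr [0.009, -0.006, -0.298] xyz [-3.76, -0.13, 3.05] rows 3.9
```

View pics/w11.png

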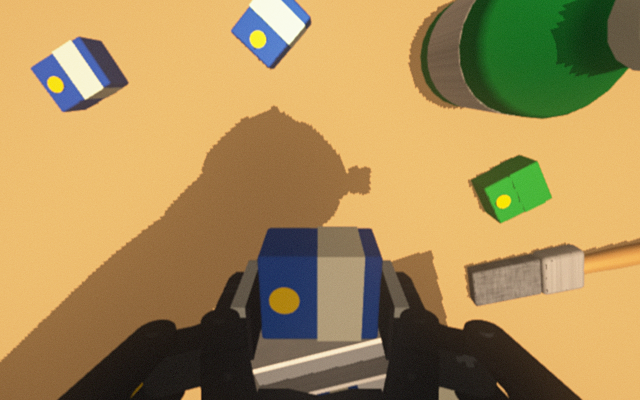

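step_arm(
  dr=[
    [0,0,-0.1],
    [0,0,-0.2],
    [0,0,-0.298],
    [0,0,-0.298],
    [0,0,-0.298],
    [0,0,-0.298],
    [0,0,-0.298],
    [0,0,-0.298],
  ],
  xyz=[
    [-0.5,0,-0.4],
    [-1.6,0,-0.5],
    [-2.6,-0.1,-0.5],
    [-3.4,-0.1,-0.5],
    [-3.75,-0.1,-0.2],
    [-3.75,-0.12,0.8],
    [-3.75,-0.12,1.6],
    [-3.75,-0.12,2.4],
  ],
  gripper=[0.3,0.3,0.3,0.3,0.3,0.3,0.3,0.3],
)

```text
time: 18.0
ee_pos: [0.5211, 0.0828, 0.0777]
tcp_rot: [180.0, -0.0, 85.6]
wrist_force: [0.5, -0.0, -0.5]
opening: 0.0473
```

```bash
python3 - <<'E'
from h import *
o=st();p=cam("wrist","w12")
x,y=v2w(-.005,.124)
go([x,y,.061],85.6)
E
```

```text
t 18.0 pos [0.5211 0.0828 0.0777] rot [180.   -0.   85.6] F [ 0.5 -0.  -0.5] op 0.0473 q [  9.   2. -10.  78.   0. 103.]
dr [-0.006, 0.001, -0.0] xyz [0.04, 0.12, 0.28] rows 0.2
```

View pics/w12.png

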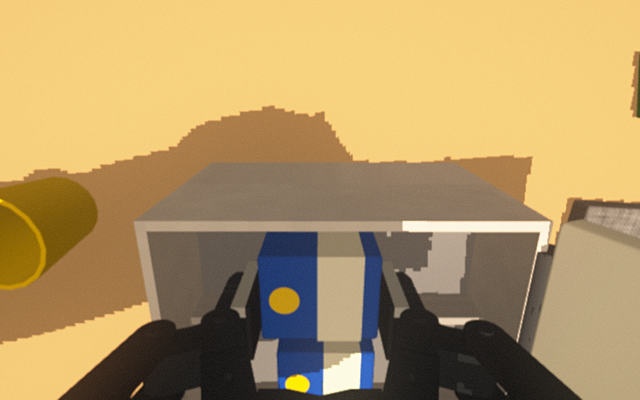

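step_arm(
  dr=[
    [0,0,0],
    [0,0,0],
    [0,0,0],
    [0,0,0],
    [0,0,0],
    [0,0,0],
    [0,0,0],
    [0,0,0],
  ],
  xyz=[
    [0.04,0,0.28],
    [0.04,0,0.45],
    [0.04,0,0.45],
    [0.04,0,0.45],
    [0.04,0,0.45],
    [0.04,0,0.45],
    [0.04,0,-0.2],
    [0.04,0,-1.4],
  ],
  gripper=[0.3,0.3,0.8,0.8,0.8,0.8,0.8,0.8],
)

```text
time: 18.85
ee_pos: [0.5196, 0.0843, 0.1328]
tcp_rot: [-179.7, 0.1, 85.6]
wrist_force: [1.1, 0.9, -0.3]
opening: 0.0683
```

```bash
python3 - <<'E'
from h import *
o=st();p=cam("wrist","w13")
go([.592,.346,.2],115)
E
```

```text
t 18.85 pos [0.5196 0.0843 0.1328] rot [-1.797e+02  1.000e-01  8.560e+01] F [ 1.1  0.9 -0.3] op 0.0683 q [  9.   1.  -5.  84.  -0. 104.]
dr [0.007, 0.0, -0.513] xyz [6.65, 1.23, -1.4] rows 5.5
```

View pics/w13.png

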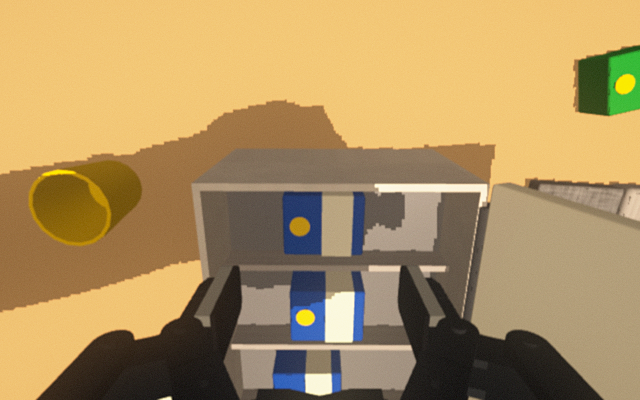

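step_arm(
  dr=[
    [0,0,0],
    [0,0,-0.1],
    [0,0,-0.2],
    [0,0,-0.3],
    [0,0,-0.4],
    [0,0,-0.5],
    [0,0,-0.513],
    [0,0,-0.513],
  ],
  xyz=[
    [0,0,-1.2],
    [0.6,0.1,-2],
    [1.7,0.3,-2],
    [2.9,0.5,-2],
    [4.1,0.7,-2],
    [5.3,1,-2],
    [6.3,1.2,-2],
    [6.6,1.23,-2],
  ],
  gripper=[0.8,1,1,1,1,1,1,1],
)

```text
time: 19.7
ee_pos: [0.591, 0.3477, 0.2133]
tcp_rot: [-180.0, -0.0, 115.2]
wrist_force: [0.5, -0.3, -1.8]
opening: 0.0854
```

```bash
python3 - <<'E'
from h import *
o=st();p=cam("wrist","w14")
for a in cartons(p):print(a)
E
```

```text
t 19.7 pos [0.591  0.3477 0.2133] rot [-180.    -0.   115.2] F [ 0.5 -0.3 -1.8] op 0.0854 q [30. 25. 32. 97.  0. 95.]
(0.77, [174.3, 74.5, 65.8, 63.9], array([130., 136., 143.]))
(0.74, [362.9, 364.9, 45.9, 47.3], array([ 64., 115.,  36.]))
(0.63, [318.8, 170.1, 49.5, 46.0], array([98., 88., 86.]))
```

View pics/w14.png

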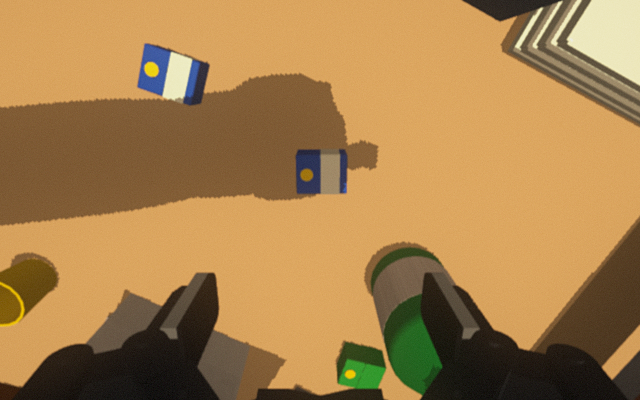

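```bash
python3 - <<'E'
from h import *
t=cam("top")
print(plane(t,[[242,143]],.19)); 
for r in bot.regions_of(t,"jug"): print(r["p"],r["box"],plane(t,r["box"][:2],.095))
go([.592,.3475,.005],115.2)
o=bot.get_obs();R=Ro.from_euler('xyz',o["tcp_rot"],degrees=True)
print(R.inv().apply(np.r_[plane(t,[[242,143]],.19)[0]]-o["ee_pos"]))
E
```

```text
[[0.72980459 0.26995069 0.19      ]]
0.7 [247.8, 152.3, 30.2, 28.3] [[0.72351038 0.26751088 0.095     ]]
dr [-0.0, 0.0, -0.004] xyz [0.08, 0.07, 5.25] rows 4.2
[-0.12522332  0.09515959  0.02489347]
```

step_arm(
  dr=[
    [0,0,0],
    [0,0,0],
    [0,0,0],
    [0,0,0],
    [0,0,0],
    [0,0,0],
    [0,0,0],
    [0,0,0],
  ],
  xyz=[
    [0.05,0.05,0.8],
    [0.05,0.05,2],
    [0.05,0.05,3.2],
    [0.05,0.05,4.3],
    [0.05,0.05,4.9],
    [0.05,0.05,5.2],
    [0.05,0.05,5.2],
    [0.05,0.05,5.2],
  ],
  gripper=[1,1,1,1,1,1,1,0.3],
  squeeze=40,
)

```text
time: 20.7
ee_pos: [0.5926, 0.3464, 0.0089]
tcp_rot: [179.9, -0.0, 114.9]
wrist_force: [0.3, 0.4, 0.5]
opening: 0.0732
```

step_arm(
  dr=[
    [0,0,0],
    [0,0,0],
    [0,0,0],
    [0,0,0],
    [0,0,0],
    [0,0,0],
    [0,0,0],
    [0,0,0],
  ],
  xyz=[
    [0,0,0],
    [0,0,0],
    [0,0,0],
    [0,0,0],
    [0,0,-0.8],
    [0,0,-2],
    [0,0,-3.2],
    [0,0,-4.4],
  ],
  gripper=[0.3,0.3,0.3,0.3,0.3,0.3,0.3,0.3],
)

```text
time: 21.5
ee_pos: [0.5914, 0.3466, 0.1852]
tcp_rot: [180.0, -0.0, 115.0]
wrist_force: [0.8, 0.8, 0.0]
opening: 0.0471
```

```bash
python3 - <<'E'
from h import *
o=st();p=cam("wrist","w15")
x,y=v2w(-.005,-.062); print(x,y)
go([x,y,.2],85.6)
E
```

```text
t 21.5 pos [0.5914 0.3466 0.1852] rot [180.  -0. 115.] F [0.8 0.8 0. ] op 0.0471 q [30. 24. 28. 94. -0. 95.]
0.5092581564950026 -0.10173367549743496
dr [0.011, -0.004, 0.513] xyz [-9.3, -6.64, -0.22] rows 9.1
```

View pics/w15.png

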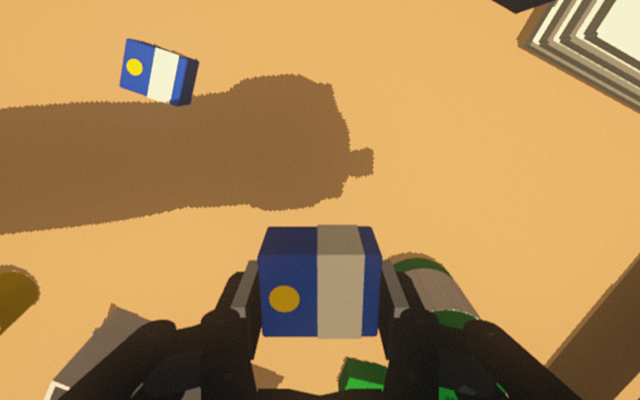

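step_arm(
  dr=[
    [0,0,0],
    [0,0,0.1],
    [0,0,0.2],
    [0,0,0.3],
    [0,0,0.4],
    [0,0,0.5],
    [0,0,0.513],
    [0,0,0.513],
  ],
  xyz=[
    [-0.5,-0.6,-0.4],
    [-1.3,-1.5,-0.5],
    [-2.1,-2.3,-0.5],
    [-2.9,-3.2,-0.5],
    [-3.7,-3.9,-0.5],
    [-4.8,-4.5,-0.5],
    [-5.9,-5,-0.5],
    [-7,-5.5,-0.5],
  ],
  gripper=[0.3,0.3,0.3,0.3,0.3,0.3,0.3,0.3],
)

```text
time: 22.35
ee_pos: [0.5102, -0.0017, 0.2034]
tcp_rot: [179.9, -0.0, 85.6]
wrist_force: [1.6, -0.2, -0.5]
opening: 0.047
```

```bash
python3 - <<'E'
from h import *
o=st()
x,y=v2w(-.005,-.062); print(x,y)
go([x,y,.2],85.6);go([x,y,.061],85.6)
E
```

```text
t 22.35 pos [ 0.5102 -0.0017  0.2034] rot [179.9  -0.   85.6] F [ 1.6 -0.2 -0.5] op 0.047 q [-0. -1.  1. 92. -0. 94.]
0.5092581564950026 -0.10173367549743496
dr [0.002, -0.0, -0.0] xyz [-2.49, 0.17, 0.08] rows 2.0
dr [0.002, -0.0, -0.0] xyz [-2.49, 0.16, 3.56] rows 3.5
```

step_arm(
  dr=[
    [0,0,0],
    [0,0,0],
    [0,0,0],
    [0,0,0],
    [0,0,0],
    [0,0,0],
    [0,0,0],
    [0,0,0],
  ],
  xyz=[
    [-0.9,0.1,0],
    [-1.9,0.16,0],
    [-2.45,0.16,0.4],
    [-2.49,0.16,1.4],
    [-2.49,0.16,2.4],
    [-2.49,0.16,2.9],
    [-2.49,0.16,3.1],
    [-2.49,0.16,3.1],
  ],
  gripper=[0.3,0.3,0.3,0.3,0.3,0.3,0.3,0.3],
)

```text
time: 23.15
ee_pos: [0.509, -0.0997, 0.0784]
tcp_rot: [-180.0, -0.0, 85.6]
wrist_force: [-0.2, 0.1, -0.3]
opening: 0.0473
```

```bash
python3 - <<'E'
from h import *
o=st();p=cam("wrist","w16")
x,y=v2w(-.005,-.062)
go([x,y,.061],85.6)
E
```

```text
t 23.15 pos [ 0.509  -0.0997  0.0784] rot [-180.    -0.    85.6] F [-0.2  0.1 -0.3] op 0.0473 q [-11.   1. -11.  78.  -0.  83.]
dr [0.001, 0.0, 0.0] xyz [-0.05, -0.01, 0.47] rows 0.4
```

View pics/w16.png

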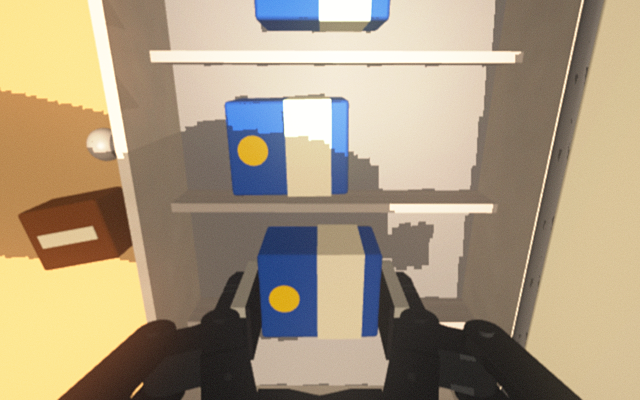

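Between the lane dividers (rows 205 and ~320). Release.

step_arm(
  dr=[
    [0,0,0],
    [0,0,0],
    [0,0,0],
    [0,0,0],
    [0,0,0],
    [0,0,0],
    [0,0,0],
    [0,0,0],
  ],
  xyz=[
    [-0.05,0,0.28],
    [-0.05,0,0.47],
    [-0.05,0,0.47],
    [-0.05,0,0.47],
    [-0.05,0,0.47],
    [-0.05,0,0.47],
    [-0.05,0,-0.2],
    [-0.05,0,-1.4],
  ],
  gripper=[0.3,0.3,0.8,0.8,0.8,0.8,0.8,0.8],
)

```text
time: 24.0
ee_pos: [0.5074, -0.1015, 0.1327]
tcp_rot: [-179.7, -0.0, 85.6]
wrist_force: [2.1, 0.7, -0.0]
opening: 0.0685
```

```bash
python3 - <<'E'
from h import *
o=st();p=cam("wrist","w17");t=cam("top")
go([.436,.3717,.22],96.3)
for a in cartons(t):print(a[0],a[1],plane(t,a[1][:2],.025)[0].round(3),a[2])
E
```

```text
t 24.0 pos [ 0.5074 -0.1015  0.1327] rot [-179.7   -0.    85.6] F [ 2.1  0.7 -0. ] op 0.0685 q [-11.   0.  -6.  84.  -0.  83.]
dr [0.009, 0.002, -0.187] xyz [11.67, -2.78, -2.01] rows 9.7
0.74 [307.6, 213.9, 10.8, 17.8] [0.531 0.07  0.025] [ 93. 106. 112.]
0.72 [219.6, 241.7, 8.9, 16.4] [0.433 0.363 0.025] [ 88. 100. 103.]
0.58 [286.6, 156.3, 13.3, 16.0] [0.728 0.146 0.025] [ 56. 103.  44.]
0.44 [322.2, 214.9, 12.4, 14.8] [0.528 0.021 0.025] [ 93. 108. 113.]
0.4 [459.4, 228.1, 43.6, 42.9] [ 0.491 -0.438  0.025] [88. 79. 70.]
```

View pics/w17.png

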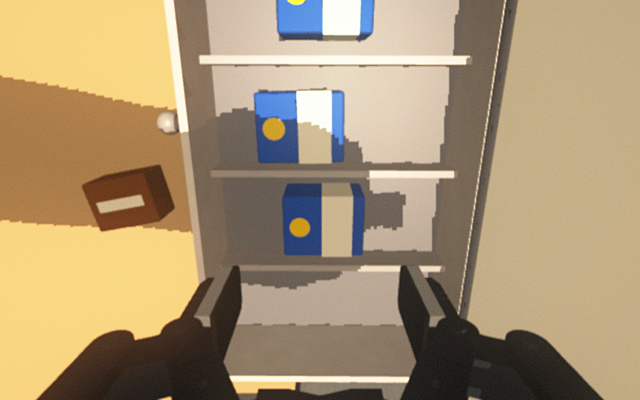

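step_arm(
  dr=[
    [0,0,0],
    [0,0,0],
    [0,0,0],
    [0,0,-0.05],
    [0,0,-0.1],
    [0,0,-0.15],
    [0,0,-0.187],
    [0,0,-0.187],
  ],
  xyz=[
    [0,0,-1.2],
    [0.6,-0.2,-2.1],
    [1.7,-0.5,-2.1],
    [2.9,-0.8,-2.1],
    [4.1,-1,-2.1],
    [5.3,-1.3,-2.1],
    [6.5,-1.6,-2.1],
    [7.7,-1.9,-2.1],
  ],
  gripper=[0.8,1,1,1,1,1,1,1],
)

```text
time: 24.95
ee_pos: [0.4562, 0.2129, 0.218]
tcp_rot: [-180.0, 0.0, 96.4]
wrist_force: [0.8, 0.2, 0.2]
opening: 0.0854
```

```bash
python3 - <<'E'
from h import *
o=st()
go([.436,.3717,.21],96.3)
E
```

```text
t 24.95 pos [0.4562 0.2129 0.218 ] rot [-180.     0.    96.4] F [0.8 0.2 0.2] op 0.0854 q [ 25.  -2.   2.  93.  -0. 109.]
dr [-0.0, 0.0, 0.001] xyz [4.0, -0.06, 0.2] rows 3.2
```

step_arm(
  dr=[
    [0,0,0],
    [0,0,0],
    [0,0,0],
    [0,0,0],
    [0,0,0],
    [0,0,0],
    [0,0,0],
    [0,0,0],
  ],
  xyz=[
    [1.2,0,0.2],
    [2.4,0,0.2],
    [3.4,-0.06,0.2],
    [4,-0.06,0.2],
    [4,-0.06,0.2],
    [4,-0.06,0.2],
    [4,-0.06,0.2],
    [4,-0.06,0.2],
  ],
  gripper=[1,1,1,1,1,1,1,1],
)

```text
time: 25.75
ee_pos: [0.4374, 0.3688, 0.2108]
tcp_rot: [180.0, -0.0, 96.2]
wrist_force: [-0.5, 0.5, -0.3]
opening: 0.0854
```

```bash
python3 - <<'E'
from h import *
o=st();p=cam("wrist","w18")
for a in cartons(p):print(a[0],a[1],plane(p,a[1][:2],.02)[0].round(3),a[2])
go([.436,.3717,.005],96.3)
E
```

```text
t 25.75 pos [0.4374 0.3688 0.2108] rot [180.   -0.   96.2] F [-0.5  0.5 -0.3] op 0.0854 q [ 40.   8.  11.  93.  -0. 124.]
0.67 [318.5, 169.2, 47.4, 48.1] [0.436 0.373 0.02 ] [93. 84. 82.]
dr [0.0, -0.0, -0.001] xyz [0.07, -0.03, 5.15] rows 4.1
```

View pics/w18.png

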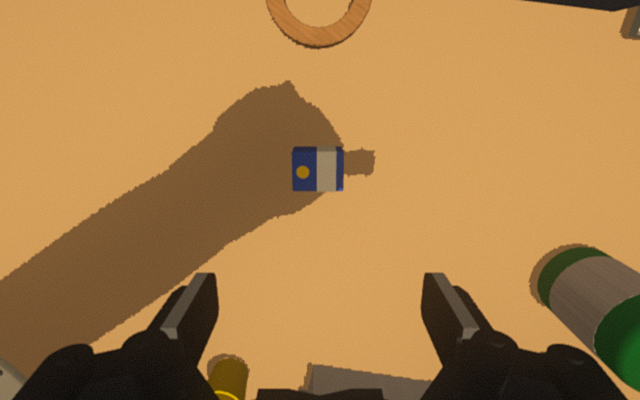

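Aligned. Grip.

step_arm(
  dr=[
    [0,0,0],
    [0,0,0],
    [0,0,0],
    [0,0,0],
    [0,0,0],
    [0,0,0],
    [0,0,0],
    [0,0,0],
  ],
  xyz=[
    [0.05,-0.02,0.8],
    [0.05,-0.02,2],
    [0.05,-0.02,3.2],
    [0.05,-0.02,4.3],
    [0.05,-0.02,4.9],
    [0.05,-0.02,5.1],
    [0.05,-0.02,5.1],
    [0.05,-0.02,5.1],
  ],
  gripper=[1,1,1,1,1,1,1,0.3],
  squeeze=40,
)

```text
time: 26.65
ee_pos: [0.437, 0.3723, 0.0086]
tcp_rot: [179.9, -0.1, 96.3]
wrist_force: [-0.3, 0.3, 0.6]
opening: 0.0732
```

step_arm(
  dr=[
    [0,0,0],
    [0,0,0],
    [0,0,0],
    [0,0,0],
    [0,0,0],
    [0,0,0],
    [0,0,0],
    [0,0,0],
  ],
  xyz=[
    [0,0,0],
    [0,0,0],
    [0,0,0],
    [0,0,0],
    [0,0,-0.8],
    [0,0,-2],
    [0,0,-3.2],
    [0,0,-4.6],
  ],
  gripper=[0.3,0.3,0.3,0.3,0.3,0.3,0.3,0.3],
)

```text
time: 27.45
ee_pos: [0.4357, 0.3715, 0.1869]
tcp_rot: [180.0, -0.0, 96.3]
wrist_force: [1.5, 1.9, -0.9]
opening: 0.047
```

```bash
python3 - <<'E'
from h import *
o=st();p=cam("wrist","w19")
x,y=v2w(-.005,-.124); print(x,y)
go([x,y,.2],85.6)
E
```

```text
t 27.45 pos [0.4357 0.3715 0.1869] rot [180.   -0.   96.3] F [ 1.5  1.9 -0.9] op 0.047 q [ 40.   7.   8.  90.   0. 124.]
0.5045015767511399 -0.16355094613550403
dr [0.009, -0.007, 0.187] xyz [-13.51, 0.2, -0.18] rows 10.8
```

View pics/w19.png

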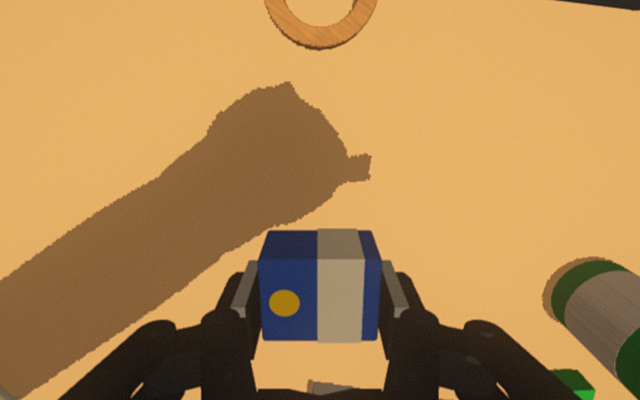

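step_arm(
  dr=[
    [0,0,0],
    [0,0,0.05],
    [0,0,0.1],
    [0,0,0.15],
    [0,0,0.187],
    [0,0,0.187],
    [0,0,0.187],
    [0,0,0.187],
  ],
  xyz=[
    [-0.8,0,-0.5],
    [-1.9,0,-0.5],
    [-3,0.1,-0.5],
    [-4.2,0.1,-0.5],
    [-5.4,0.1,-0.5],
    [-6.6,0.1,-0.5],
    [-7.8,0.1,-0.5],
    [-9,0.2,-0.5],
  ],
  gripper=[0.3,0.3,0.3,0.3,0.3,0.3,0.3,0.3],
)

```text
time: 28.3
ee_pos: [0.4833, 0.0129, 0.2055]
tcp_rot: [179.9, -0.0, 85.6]
wrist_force: [1.3, -0.2, -0.7]
opening: 0.0473
```

```bash
python3 - <<'E'
from h import *
o=st()
x,y=v2w(-.005,-.124)
go([x,y,.2],85.6);go([x,y,.08],85.6)
E
```

```text
t 28.3 pos [0.4833 0.0129 0.2055] rot [179.9  -0.   85.6] F [ 1.3 -0.2 -0.7] op 0.0473 q [ 2. -5. -2. 92.  0. 96.]
dr [0.001, -0.0, 0.0] xyz [-4.36, 0.87, 0.14] rows 3.6
dr [0.001, -0.0, 0.0] xyz [-4.36, 0.86, 3.14] rows 4.4
```

step_arm(
  dr=[
    [0,0,0],
    [0,0,0],
    [0,0,0],
    [0,0,0],
    [0,0,0],
    [0,0,0],
    [0,0,0],
    [0,0,0],
  ],
  xyz=[
    [-1.1,0.3,0],
    [-2.3,0.6,0],
    [-3.4,0.8,0],
    [-4.2,0.86,0],
    [-4.36,0.86,0.8],
    [-4.36,0.86,1.8],
    [-4.36,0.86,2.7],
    [-4.36,0.86,3.1],
  ],
  gripper=[0.3,0.3,0.3,0.3,0.3,0.3,0.3,0.3],
)

```text
time: 29.1
ee_pos: [0.5029, -0.1615, 0.0775]
tcp_rot: [-179.8, -0.0, 85.6]
wrist_force: [-0.0, 1.4, -0.2]
opening: 0.0474
```

```bash
python3 - <<'E'
from h import *
o=st();p=cam("wrist","w20")
x,y=v2w(-.005,-.124)
go([x,y,.061],85.6)
E
```

```text
t 29.1 pos [ 0.5029 -0.1615  0.0775] rot [-179.8   -0.    85.6] F [-0.   1.4 -0.2] op 0.0474 q [-18.   2. -10.  78.   0.  77.]
dr [-0.005, -0.001, -0.0] xyz [-0.05, 0.06, 0.38] rows 0.3
```

View pics/w20.png

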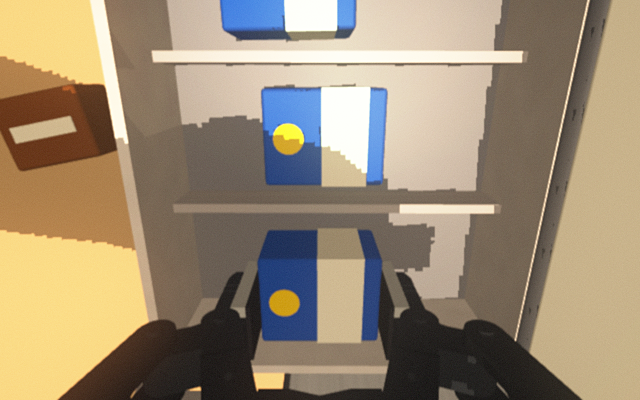

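step_arm(
  dr=[
    [0,0,0],
    [0,0,0],
    [0,0,0],
    [0,0,0],
    [0,0,0],
    [0,0,0],
    [0,0,0],
    [0,0,0],
  ],
  xyz=[
    [0,0,0.28],
    [0,0,0.45],
    [0,0,0.45],
    [0,0,0.45],
    [0,0,0.45],
    [0,0,0.45],
    [0,0,-0.2],
    [0,0,-1.4],
  ],
  gripper=[0.3,0.3,0.8,0.8,0.8,0.8,0.8,0.8],
)

```text
time: 29.95
ee_pos: [0.5027, -0.1612, 0.1347]
tcp_rot: [-179.7, -0.1, 85.6]
wrist_force: [0.9, -0.8, 0.5]
opening: 0.0682
```

step_arm(
  dr=[
    [0,0,0],
    [0,0,0],
    [0,0,0],
    [0,0,0],
    [0,0,0],
    [0,0,0],
    [0,0,0],
    [0,0,0],
  ],
  xyz=[
    [0,0,-1.2],
    [0,0,-2.4],
    [0,-0.2,-3.6],
    [0.8,-0.6,-4.4],
    [2,-1,-4.8],
    [3,-1.5,-5],
    [3.5,-2,-5],
    [3.5,-2,-5],
  ],
  gripper=[0.8,0.5,0,0,0,0,0,0],
)

```text
time: 30.75
ee_pos: [0.434, -0.0138, 0.3385]
tcp_rot: [179.8, -0.0, 85.8]
wrist_force: [0.1, -0.4, -0.6]
opening: -0.0002
```

```bash
python3 - <<'E'
from h import *
o=st();p=cam("wrist","w21"); t=cam("top"); s=cam("side")
save(t,"t2",(190,130,490,280),2.6); save(s,"s2",(230,80,450,400),1.8)
E
```

```text
t 30.75 pos [ 0.434  -0.0138  0.3385] rot [179.8  -0.   85.8] F [ 0.1 -0.4 -0.6] op -0.0002 q [ -2.  -7.  11. 107.   0.  92.]
```

View pics/w21.png

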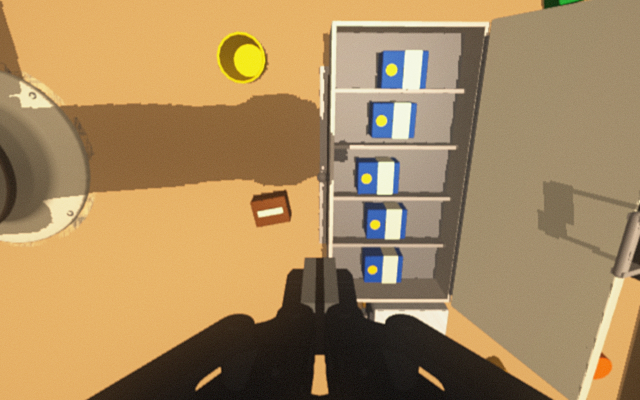

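View pics/t2.png

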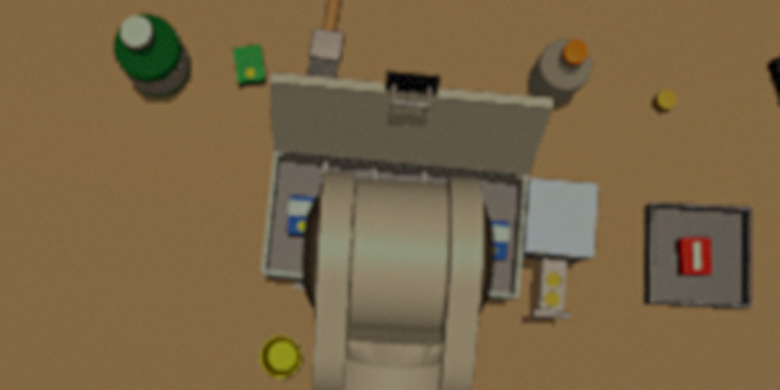

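View pics/s2.png

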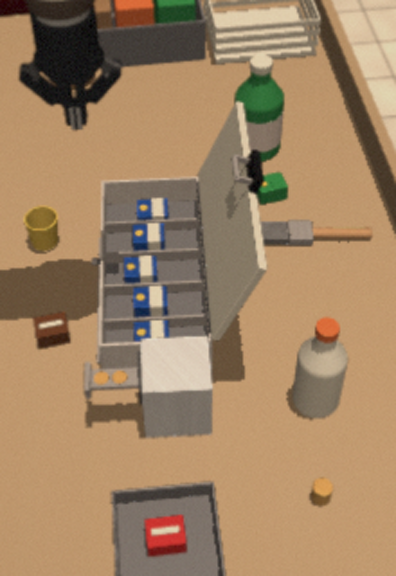

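```bash
python3 - <<'E'
from h import *
t=cam("top"); s=cam("side")
def X(th,r,y,n): 
    x=.076-r*np.cos(th)+n*np.sin(th); z=.104+r*np.sin(th)+n*np.cos(th); a,b=v2w(x,y); return [a,b,z]
for th in(1.8,1.85,1.9,1.95,2.0,2.05):
    P=[X(th,.156,.159,-.002),X(th,.156,-.159,-.002),X(th,.156,.159,.010),X(th,.156,-.159,.010)]
    print(th,((proj(t,P)-[190,130]+.5)*2.6).round(0).tolist(),((proj(s,P)-[230,80]+.5)*1.8).round(0).tolist())
E
```

```text
1.8 [[266.0, 100.0], [552.0, 126.0], [267.0, 90.0], [552.0, 116.0]] [[220.0, 98.0], [240.0, 265.0], [228.0, 99.0], [250.0, 266.0]]
1.85 [[267.0, 93.0], [552.0, 119.0], [268.0, 84.0], [552.0, 110.0]] [[225.0, 98.0], [246.0, 266.0], [233.0, 100.0], [256.0, 267.0]]
1.9 [[268.0, 87.0], [552.0, 113.0], [269.0, 78.0], [552.0, 104.0]] [[230.0, 99.0], [252.0, 267.0], [238.0, 101.0], [261.0, 269.0]]
1.95 [[268.0, 81.0], [552.0, 107.0], [270.0, 73.0], [552.0, 98.0]] [[235.0, 101.0], [258.0, 268.0], [242.0, 103.0], [267.0, 270.0]]
2.0 [[269.0, 76.0], [552.0, 101.0], [271.0, 67.0], [552.0, 92.0]] [[240.0, 102.0], [264.0, 269.0], [247.0, 104.0], [273.0, 272.0]]
2.05 [[270.0, 70.0], [552.0, 96.0], [271.0, 62.0], [552.0, 87.0]] [[244.0, 104.0], [270.0, 271.0], [252.0, 106.0], [278.0, 273.0]]
```

```bash
python3 - <<'E'
from h import *
x,y=v2w(.185,.05); print(x,y)
go([x,y,.32],85.6)
E
```

```text
0.7072907105683212 -0.0046403825921154385
dr [-0.0, 0.0, -0.001] xyz [0.83, 6.74, 0.41] rows 5.4
```

step_arm(
  dr=[
    [0,0,0],
    [0,0,0],
    [0,0,0],
    [0,0,0],
    [0,0,0],
    [0,0,0],
    [0,0,0],
    [0,0,0],
  ],
  xyz=[
    [0.2,1,0],
    [0.3,2,0.1],
    [0.4,3.1,0.1],
    [0.5,4.2,0.2],
    [0.6,5.3,0.3],
    [0.8,6.3,0.4],
    [0.83,6.74,0.41],
    [0.83,6.74,0.41],
  ],
  gripper=[0,0,0,0,0,0,0,0],
)

```text
time: 31.8
ee_pos: [0.7097, -0.0047, 0.3143]
tcp_rot: [-179.6, 0.0, 85.5]
wrist_force: [-0.5, -0.7, -1.1]
opening: -0.0001
```

```bash
python3 - <<'E'
from h import *
st()
x,y=v2w(.185,.05); print(x,y)
go([x,y,.21],85.6); s=cam("side"); save(s,"s3",(230,40,450,360),1.8)
E
```

```text
t 31.8 pos [ 0.7097 -0.0047  0.3143] rot [-179.6    0.    85.5] F [-0.5 -0.7 -1.1] op -0.0001 q [ -0.  38.  63. 115.  -0.  94.]
0.7072907105683212 -0.0046403825921154385
dr [-0.006, 0.0, -0.001] xyz [-0.0, -0.04, 2.61] rows 2.1
```

View pics/s3.png

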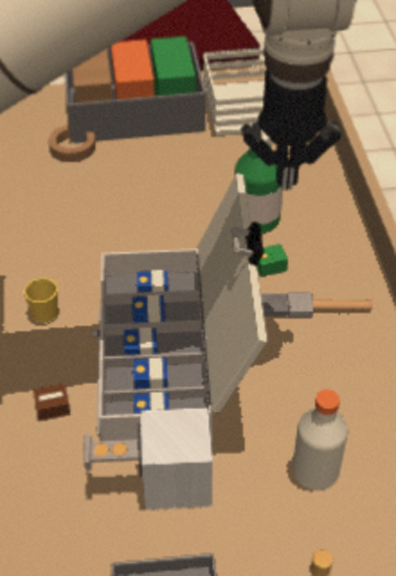

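step_arm(
  dr=[
    [0,0,0],
    [0,0,0],
    [0,0,0],
    [0,0,0],
    [0,0,0],
    [0,0,0],
    [0,0,0],
    [0,0,0],
  ],
  xyz=[
    [0,0,0.6],
    [0,0,1.4],
    [0,0,2.1],
    [0,0,2.5],
    [0,0,2.5],
    [0,0,2.5],
    [0,0,2.5],
    [0,0,2.5],
  ],
  gripper=[0,0,0,0,0,0,0,0],
)

```text
time: 32.65
ee_pos: [0.7071, -0.0038, 0.2219]
tcp_rot: [179.9, -0.0, 85.6]
wrist_force: [-0.6, 0.0, -0.2]
opening: 0.0002
```

```bash
python3 - <<'E'
from h import *
o=st(); d=o["ee_pos"][:2]-V[:2]; c,s=np.cos(V[2]),np.sin(V[2]); lx=c*d[0]+s*d[1]; ly=-s*d[0]+c*d[1]; lz=o["ee_pos"][2]; print(lx,ly,lz)
h=.0145
for th in (1.95,1.85,1.75,1.65,1.57,1.4,1.2,1.0,.8,.6,.4,.25,.15,.1,.05,0):
    if th>1.57: x=.076-.156*np.cos(th)+.01*np.sin(th)+h; z=.217+.012*(1.95-th)/.38
    else: x=.076-.125*np.cos(th)+.01*np.sin(th)+h; z=.104+.125*np.sin(th)+.01*np.cos(th)
    print(th,round(x,4),round(z,4),"ty",round((x-lx)/.04,2),"tz",round((lz-z)/.04,2))
E
```

```text
t 32.65 pos [ 0.7071 -0.0038  0.2219] rot [179.9  -0.   85.6] F [-0.6  0.  -0.2] op 0.0002 q [-0. 29. 38. 99. -0. 94.]
0.18470505295173245 0.05085801363965481 0.22194829364993268
1.95 0.1575 0.217 ty -0.68 tz 0.12
1.85 0.1431 0.2202 ty -1.04 tz 0.04
1.75 0.1281 0.2233 ty -1.41 tz -0.03
1.65 0.1128 0.2265 ty -1.8 tz -0.11
1.57 0.1004 0.229 ty -2.11 tz -0.18
1.4 0.0791 0.2289 ty -2.64 tz -0.17
1.2 0.0545 0.2241 ty -3.25 tz -0.05
1.0 0.0314 0.2146 ty -3.83 tz 0.18
0.8 0.0106 0.2006 ty -4.35 tz 0.53
0.6 -0.007 0.1828 ty -4.79 tz 0.98
0.4 -0.0207 0.1619 ty -5.14 tz 1.5
0.25 -0.0281 0.1446 ty -5.32 tz 1.93
0.15 -0.0316 0.1326 ty -5.41 tz 2.23
0.1 -0.0329 0.1264 ty -5.44 tz 2.39
0.05 -0.0338 0.1202 ty -5.46 tz 2.54
0 -0.0345 0.114 ty -5.48 tz 2.7
```

step_arm(
  dr=[
    [0,0,0],
    [0,0,0],
    [0,0,0],
    [0,0,0],
    [0,0,0],
    [0,0,0],
    [0,0,0],
    [0,0,0],
  ],
  xyz=[
    [0,-0.4,0],
    [0,-0.7,0],
    [0,-1,0],
    [0,-1.3,0],
    [0,-1.6,-0.05],
    [0,-1.9,-0.1],
    [0,-2.1,-0.18],
    [0,-2.1,-0.18],
  ],
  gripper=[0,0,0,0,0,0,0,0],
)

```text
time: 33.45
ee_pos: [0.6228, 0.0029, 0.2289]
tcp_rot: [179.9, -0.0, 85.6]
wrist_force: [-0.7, 0.4, 0.0]
opening: -0.0002
```

```bash
python3 - <<'E'
from h import *
st(); s=cam("side"); save(s,"s4",(230,40,450,360),1.8)
E
```

```text
t 33.45 pos [0.6228 0.0029 0.2289] rot [179.9  -0.   85.6] F [-0.7  0.4  0. ] op -0.0002 q [ 0. 15. 22. 96.  0. 95.]
```

View pics/s4.png

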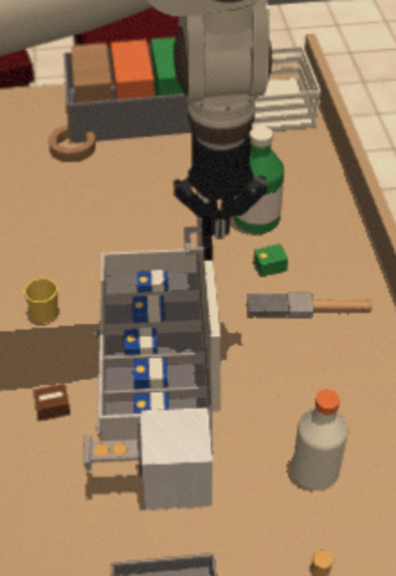

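step_arm(
  dr=[
    [0,0,0],
    [0,0,0],
    [0,0,0],
    [0,0,0],
    [0,0,0],
    [0,0,0],
    [0,0,0],
    [0,0,0],
  ],
  xyz=[
    [0,-0.3,0],
    [0,-0.6,0.02],
    [0,-0.9,0.07],
    [0,-1.15,0.13],
    [0,-1.45,0.24],
    [0,-1.72,0.36],
    [0,-2,0.53],
    [0,-2.24,0.71],
  ],
  gripper=[0,0,0,0,0,0,0,0],
)

```text
time: 34.3
ee_pos: [0.5339, 0.0098, 0.1993]
tcp_rot: [179.9, -0.0, 85.6]
wrist_force: [1.1, -0.3, 2.4]
opening: -0.0002
```

```bash
python3 - <<'E'
from h import *
st(); s=cam("side"); save(s,"s5",(230,40,450,360),1.8)
E
```

```text
t 34.3 pos [0.5339 0.0098 0.1993] rot [179.9  -0.   85.6] F [ 1.1 -0.3  2.4] op -0.0002 q [ 1.  2.  4. 91.  0. 95.]
```

View pics/s5.png

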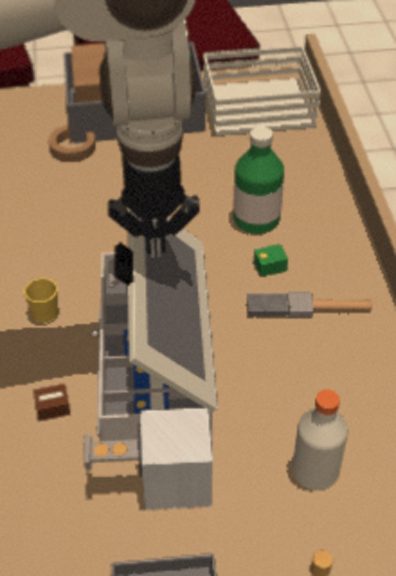

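step_arm(
  dr=[
    [0,0,0],
    [0,0,0],
    [0,0,0],
    [0,0,0],
    [0,0,0],
    [0,0,0],
    [0,0,0],
    [0,0,0],
  ],
  xyz=[
    [0,-0.24,0.22],
    [0,-0.44,0.45],
    [0,-0.64,0.7],
    [0,-0.79,0.97],
    [0,-0.9,1.2],
    [0,-0.97,1.4],
    [0,-1.06,1.68],
    [0,-1.06,1.68],
  ],
  gripper=[0,0,0,0,0,0,0,0],
)

```text
time: 35.15
ee_pos: [0.4906, 0.013, 0.1302]
tcp_rot: [-179.9, 0.0, 85.6]
wrist_force: [0.6, -0.2, -0.4]
opening: -0.0001
```

```bash
python3 - <<'E'
from h import *
st(); s=cam("side"); save(s,"s6",(230,40,450,360),1.8)
x,y=v2w(-.060,0);go([x,y,.16],85.6); go([x,y,.128],85.6)
E
```

```text
t 35.15 pos [0.4906 0.013  0.1302] rot [-179.9    0.    85.6] F [ 0.6 -0.2 -0.4] op -0.0001 q [  2.  -4. -10.  84.  -0.  96.]
dr [-0.001, 0.0, -0.0] xyz [-1.27, -0.7, -0.72] rows 1.3
dr [-0.001, 0.0, -0.0] xyz [-1.27, -0.7, 0.08] rows 1.2
```

View pics/s6.png

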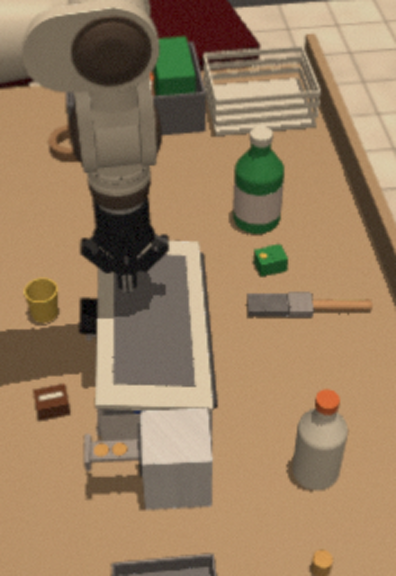

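step_arm(
  dr=[
    [0,0,0],
    [0,0,0],
    [0,0,0],
    [0,0,0],
    [0,0,0],
    [0,0,0],
    [0,0,0],
    [0,0,0],
  ],
  xyz=[
    [0,0,-0.7],
    [-0.6,-0.4,-0.7],
    [-1.27,-0.7,-0.6],
    [-1.27,-0.7,-0.2],
    [-1.27,-0.7,0.1],
    [-1.27,-0.7,0.25],
    [-1.27,-0.7,0.32],
    [-1.27,-0.7,0.38],
  ],
  gripper=[0,0,0,0,0,0,0,0],
)

```text
time: 36.0
ee_pos: [0.4598, -0.0351, 0.1166]
tcp_rot: [-180.0, -0.0, 85.6]
wrist_force: [0.2, -0.7, 0.6]
opening: 0.0003
```

step_arm(
  dr=[
    [0,0,0],
    [0,0,0],
    [0,0,0],
    [0,0,0],
    [0,0,0],
    [0,0,0],
    [0,0,0],
    [0,0,0],
  ],
  xyz=[
    [0,0,0.05],
    [0,0,0.1],
    [0,0,0.15],
    [0,0,0.2],
    [0,0,0.2],
    [0,0,0.2],
    [0,0,0.2],
    [0,0,0.2],
  ],
  gripper=[0,0,0,0,0,0,0,0],
)

```text
time: 36.8
ee_pos: [0.4601, -0.0352, 0.1135]
tcp_rot: [179.7, -0.0, 85.6]
wrist_force: [-15.6, 1.8, 38.9]
opening: 0.0002
```

```bash
python3 - <<'E'
from h import *
st(); s=cam("side"); save(s,"s7",(250,120,410,320),3)
E
```

```text
t 36.8 pos [ 0.4601 -0.0352  0.1135] rot [179.7  -0.   85.6] F [-15.6   1.8  38.9] op 0.0002 q [ -4.  -8. -16.  82.   0.  90.]
```

View pics/s7.png

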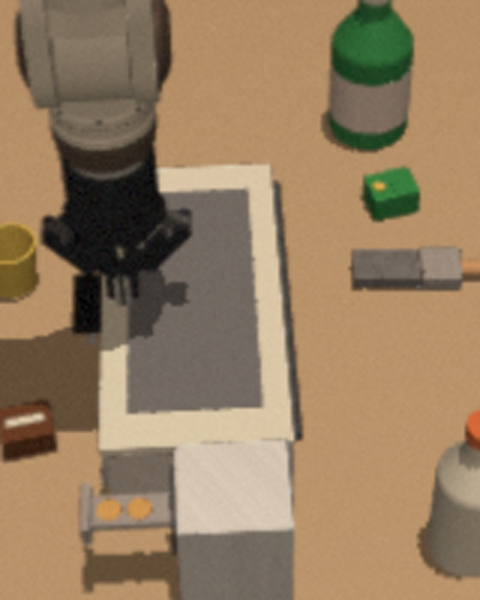

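step_arm(
  dr=[
    [0,0,0],
    [0,0,0],
    [0,0,0],
    [0,0,0],
    [0,0,0],
    [0,0,0],
    [0,0,0],
    [0,0,0],
  ],
  xyz=[
    [0,0,-0.1],
    [0,0,-0.4],
    [0,0,-1.2],
    [0,0,-2.4],
    [0,0,-3.2],
    [0,0,-3.2],
    [0,0,-3.2],
    [0,0,-3.2],
  ],
  gripper=[0,0,0,0,0,0,0,0],
)

```text
time: 37.65
ee_pos: [0.4594, -0.0354, 0.2357]
tcp_rot: [-179.9, -0.0, 85.6]
wrist_force: [-0.5, -0.7, -0.1]
opening: 0.0001
```

```bash
python3 - <<'E'
from h import *
st(); s=cam("side"); save(s,"s8",(250,120,410,320),3)
def X(th,r,y,n): 
    x=.076-r*np.cos(th)+n*np.sin(th); z=.104+r*np.sin(th)+n*np.cos(th); a,b=v2w(x,y); return [a,b,z]
for th in(0,.025,.055,.1): print(th,((proj(s,[X(th,.156,-.159,.01),X(th,.156,-.159,-.002),X(th,0,-.159,.01)])-[250,120]+.5)*3).round(1).tolist())
# slide
for st_ in (0,.04): print(st_,[v2w(-.02-.075+st_,-.2)], ((proj(s,[[*v2w(-.02-.075+st_,-.2),.085]])-[250,120]+.5)*3).round(0))
p=cam("wrist","w22")
E
```

```text
t 37.65 pos [ 0.4594 -0.0354  0.2357] rot [-179.9   -0.    85.6] F [-0.5 -0.7 -0.1] op 0.0001 q [-4. -7. -1. 96.  0. 90.]
0 [[95.9, 450.1], [97.3, 458.9], [292.6, 440.2]]
0.025 [[95.9, 447.2], [96.8, 456.1], [292.9, 440.2]]
0.055 [[96.0, 443.7], [96.5, 452.6], [293.3, 440.2]]
0.1 [[96.5, 438.5], [96.3, 447.4], [293.8, 440.2]]
0 [(np.float64(0.40893618291307887), np.float64(-0.23242224277333629))] [[ 79. 515.]]
0.04 [(np.float64(0.44881829300215564), np.float64(-0.23549100389840905))] [[130. 513.]]
```

View pics/s8.png

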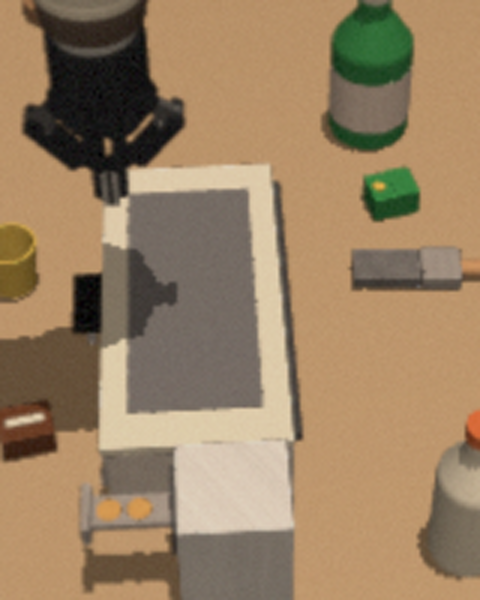

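View pics/w22.png

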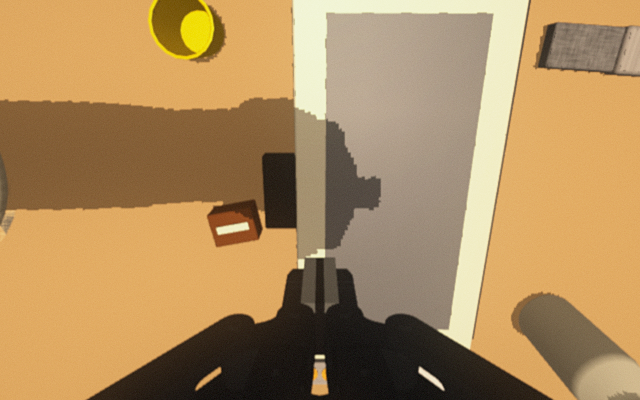

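```bash
python3 - <<'E'
from h import *
t=cam("top");
for r in bot.regions_of(t,"slide"): print(r["p"],r["box"],plane(t,r["box"][:2],.085))
save(t,"t9",(370,190,470,270),6)
print(((proj(t,[[*v2w(-.095,-.2+d),.097] for d in(-.022,.022)])-[370,190]+.5)*6).round(0))
x,y=v2w(-.14,-.2); print(x,y); go([x,y,.2],85.6); go([x,y,.081],85.6)
E
```

```text
0.78 [401.3, 242.2, 18.2, 20.4] [[ 0.43873684 -0.23344246  0.085     ]]
[[235. 376.]
 [152. 368.]]
0.3640688090628674 -0.22896988650762945
dr [-0.002, -0.0, -0.0] xyz [-5.01, -2.0, 0.9] rows 4.4
dr [-0.002, -0.0, -0.0] xyz [-5.01, -1.99, 3.87] rows 5.3
```

View pics/t9.png

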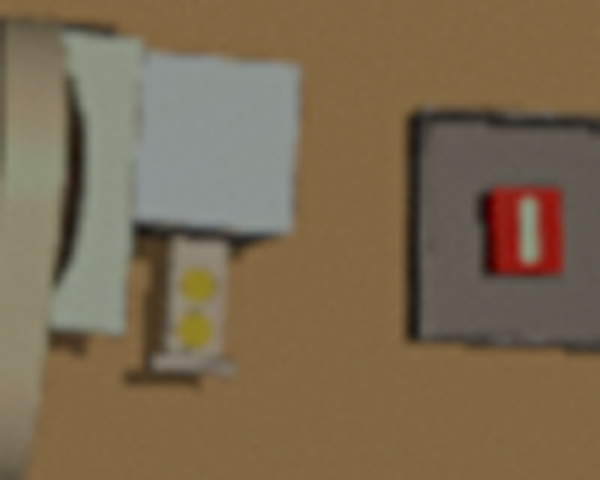

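step_arm(
  dr=[
    [0,0,0],
    [0,0,0],
    [0,0,0],
    [0,0,0],
    [0,0,0],
    [0,0,0],
    [0,0,0],
    [0,0,0],
  ],
  xyz=[
    [-1,-0.6,0],
    [-2.1,-1.1,0],
    [-3.2,-1.6,0],
    [-4.3,-2,0],
    [-5,-2,0],
    [-5,-2,0.6],
    [-5,-2,1.6],
    [-5,-2,2.4],
  ],
  gripper=[0,0,0,0,0,0,0,0],
)

```text
time: 38.65
ee_pos: [0.3639, -0.2289, 0.1386]
tcp_rot: [-180.0, -0.0, 85.5]
wrist_force: [0.2, -0.0, -1.1]
opening: 0.0
```

```bash
python3 - <<'E'
from h import *
st()
x,y=v2w(-.14,-.2);go([x,y,.081],85.6)
p=cam("wrist","w23")
E
```

```text
t 38.65 pos [ 0.3639 -0.2289  0.1386] rot [-180.    -0.    85.5] F [ 0.2 -0.  -1.1] op 0.0 q [-32. -12. -17.  86.   0.  62.]
dr [-0.001, -0.0, -0.001] xyz [-0.0, 0.01, 1.44] rows 1.2
```

View pics/w23.png

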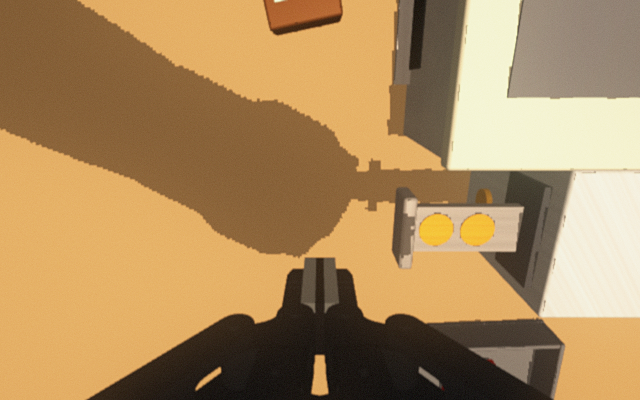

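step_arm(
  dr=[
    [0,0,0],
    [0,0,0],
    [0,0,0],
    [0,0,0],
    [0,0,0],
    [0,0,0],
    [0,0,0],
    [0,0,0],
  ],
  xyz=[
    [0,0,0.7],
    [0,0,1.3],
    [0,0,1.45],
    [0,0,1.45],
    [0,0.3,1.45],
    [0,0.6,1.45],
    [0,0.9,1.45],
    [0,1.1,1.45],
  ],
  gripper=[0,0,0,0,0,0,0,0],
)

```text
time: 39.5
ee_pos: [0.4094, -0.2323, 0.0832]
tcp_rot: [-180.0, 0.0, 85.6]
wrist_force: [-6.1, -1.1, 4.7]
opening: -0.0001
```

```bash
cat >> h.py <<'E'
def loc():
    o=st(); d=o["ee_pos"][:2]-V[:2]; c,s=np.cos(V[2]),np.sin(V[2]); print("local",round(c*d[0]+s*d[1],4),round(-s*d[0]+c*d[1],4))
E
python3 - <<'E'
from h import *
loc();p=cam("wrist","w24")
E
```

```text
t 39.5 pos [ 0.4094 -0.2323  0.0832] rot [-180.     0.    85.6] F [-6.1 -1.1  4.7] op -0.0001 q [-30.  -6. -17.  79.  -0.  65.]
local -0.0946 -0.1999
```

View pics/w24.png

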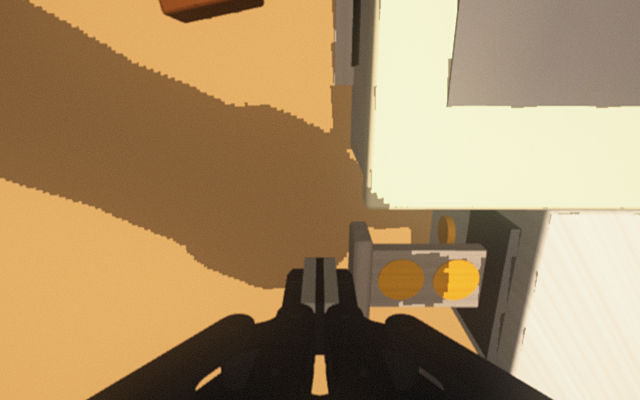

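step_arm(
  dr=[
    [0,0,0],
    [0,0,0],
    [0,0,0],
    [0,0,0],
    [0,0,0],
    [0,0,0],
    [0,0,0],
    [0,0,0],
  ],
  xyz=[
    [0,0.15,0],
    [0,0.3,0],
    [0,0.42,0],
    [0,0.54,0],
    [0,0.62,0],
    [0,0.66,0],
    [0,0.68,0],
    [0,0.68,0],
  ],
  gripper=[0,0,0,0,0,0,0,0],
)

```text
time: 40.35
ee_pos: [0.4344, -0.2342, 0.0828]
tcp_rot: [-179.8, 0.0, 85.6]
wrist_force: [-10.5, -0.6, 6.3]
opening: 0.0
```

```bash
python3 - <<'E'
from h import *
loc();p=cam("wrist","w25")
E
```

```text
t 40.35 pos [ 0.4344 -0.2342  0.0828] rot [-179.8    0.    85.6] F [-10.5  -0.6   6.3] op 0.0 q [-28.  -3. -14.  79.  -0.  66.]
local -0.0695 -0.1998
```

View pics/w25.png

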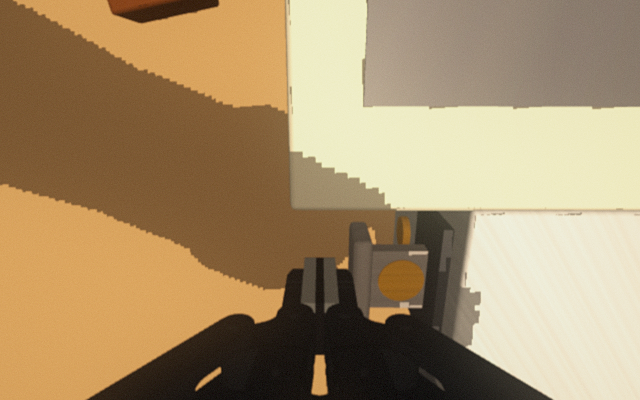

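step_arm(
  dr=[
    [0,0,0],
    [0,0,0],
    [0,0,0],
    [0,0,0],
    [0,0,0],
    [0,0,0],
    [0,0,0],
    [0,0,0],
  ],
  xyz=[
    [0,0.03,0],
    [0,0.06,0],
    [0,0.09,0],
    [0,0.1,0],
    [0,0.1,0],
    [0,0.1,0],
    [0,0.1,0],
    [0,0.1,0],
  ],
  gripper=[0,0,0,0,0,0,0,0],
)

```text
time: 41.2
ee_pos: [0.4364, -0.2343, 0.0827]
tcp_rot: [-179.6, 0.0, 85.5]
wrist_force: [-21.3, 0.7, 11.8]
opening: 0.0002
```

```bash
python3 - <<'E'
from h import *
loc()
E
```

```text
t 41.2 pos [ 0.4364 -0.2343  0.0827] rot [-179.6    0.    85.5] F [-21.3   0.7  11.8] op 0.0002 q [-28.  -2. -14.  79.  -0.  66.]
local -0.0675 -0.1998
```

step_arm(
  dr=[
    [0,0,0],
    [0,0,0],
    [0,0,0],
    [0,0,0],
    [0,0,0],
    [0,0,0],
    [0,0,0],
    [0,0,0],
  ],
  xyz=[
    [0,-0.3,0],
    [0,-0.7,0],
    [0,-1.1,0],
    [0,-1.5,0],
    [0,-1.7,0],
    [0,-1.7,0],
    [0,-1.7,0],
    [0,-1.7,0],
  ],
  gripper=[0,0,0,0,0,0,0,0],
)

```text
time: 42.0
ee_pos: [0.3723, -0.2294, 0.0827]
tcp_rot: [180.0, -0.0, 85.6]
wrist_force: [-0.1, 0.3, -0.1]
opening: -0.0007
```

```bash
python3 - <<'E'
from h import *
loc();p=cam("wrist","w26")
E
```

```text
t 42.0 pos [ 0.3723 -0.2294  0.0827] rot [180.   -0.   85.6] F [-0.1  0.3 -0.1] op -0.0007 q [-32. -11. -22.  79.   0.  63.]
local -0.1318 -0.1998
```

View pics/w26.png

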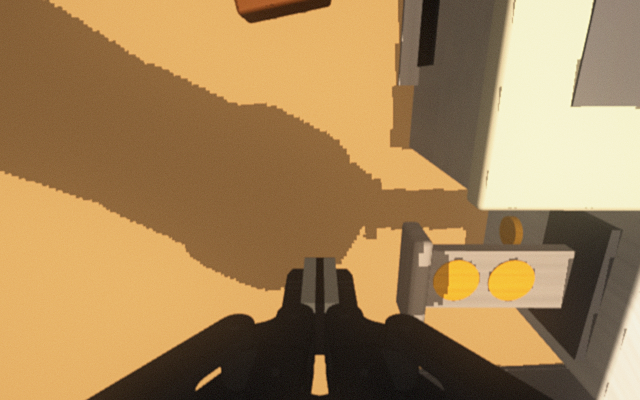

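step_arm(
  dr=[
    [0,0,0],
    [0,0,0],
    [0,0,0],
    [0,0,0],
    [0,0,0],
    [0,0,0],
    [0,0,0],
    [0,0,0],
  ],
  xyz=[
    [0,0.25,0],
    [0,0.5,0],
    [0,0.75,0],
    [0,1,0],
    [0,1.2,0],
    [0,1.38,0],
    [0,1.5,0],
    [0,1.58,0],
  ],
  gripper=[0,0,0,0,0,0,0,0],
)

```text
time: 42.85
ee_pos: [0.4342, -0.2342, 0.0825]
tcp_rot: [-179.8, 0.0, 85.6]
wrist_force: [-11.6, -0.3, 7.5]
opening: -0.0003
```

step_arm(
  dr=[
    [0,0,0],
    [0,0,0],
    [0,0,0],
    [0,0,0],
    [0,0,0],
    [0,0,0],
    [0,0,0],
    [0,0,0],
  ],
  xyz=[
    [0,0.04,0],
    [0,0.07,0],
    [0,0.1,0],
    [0,0.12,0],
    [0,0.12,0],
    [0,0.12,0],
    [0,0.12,0],
    [0,0.12,0],
  ],
  gripper=[0,0,0,0,0,0,0,0],
)

```text
time: 43.65
ee_pos: [0.4364, -0.2344, 0.0824]
tcp_rot: [-179.6, 0.0, 85.5]
wrist_force: [-22.4, -0.3, 12.2]
opening: -0.0003
```

```bash
python3 - <<'E'
from h import *
loc()
E
```

```text
t 43.65 pos [ 0.4364 -0.2344  0.0824] rot [-179.6    0.    85.5] F [-22.4  -0.3  12.2] op -0.0003 q [-28.  -2. -14.  79.  -0.  66.]
local -0.0675 -0.1998
```

Home again (22 N on the stop). Retreat and rise clear.

step_arm(
  dr=[
    [0,0,0],
    [0,0,0],
    [0,0,0],
    [0,0,0],
    [0,0,0],
    [0,0,0],
    [0,0,0],
    [0,0,0],
  ],
  xyz=[
    [0,-0.3,0],
    [0,-0.7,0],
    [0,-1.1,0],
    [0,-1.5,0],
    [0,-1.7,0],
    [0,-1.7,0],
    [0,-1.7,-0.8],
    [0,-1.7,-2],
  ],
  gripper=[0,0,0,0,0,0,0,0],
)

```text
time: 44.45
ee_pos: [0.3713, -0.2287, 0.1614]
tcp_rot: [-179.8, -0.1, 85.6]
wrist_force: [1.0, -0.5, 0.8]
opening: 0.0002
```

step_arm(
  dr=[
    [0,0,0],
    [0,0,0],
    [0,0,0],
    [0,0,0],
    [0,0,0],
    [0,0,0],
    [0,0,0],
    [0,0,0],
  ],
  xyz=[
    [0,-0.5,-1.2],
    [0,-1,-2.4],
    [0,-1.5,-3.2],
    [0,-2,-3.2],
    [0,-2,-3.2],
    [0,-2,-3.2],
    [0,-2,-3.2],
    [0,-2,-3.2],
  ],
  gripper=[0,0,0,0,0,0,0,0],
)

```text
time: 45.25
ee_pos: [0.2924, -0.2231, 0.2899]
tcp_rot: [-179.9, -0.0, 85.6]
wrist_force: [-0.2, 0.6, 0.2]
opening: 0.0001
```

```bash
python3 - <<'E'
from h import *
loc(); s=cam("side"); t=cam("top"); save(s,"s10",(230,80,450,400),1.8); save(t,"t10",(190,130,490,280),2.6)
E
```

```text
t 45.25 pos [ 0.2924 -0.2231  0.2899] rot [-179.9   -0.    85.6] F [-0.2  0.6  0.2] op 0.0001 q [-37. -18.  -4. 104.   0.  57.]
local -0.2119 -0.1997
```

View pics/s10.png

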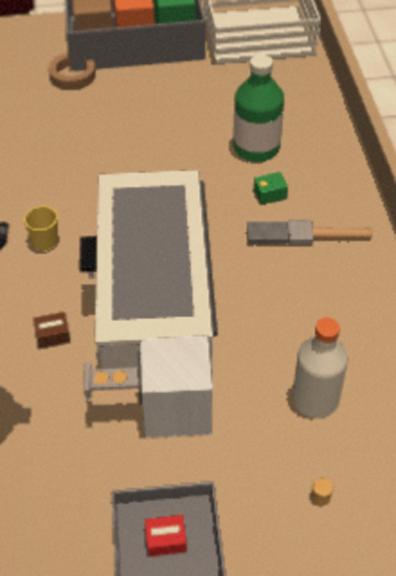

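View pics/t10.png

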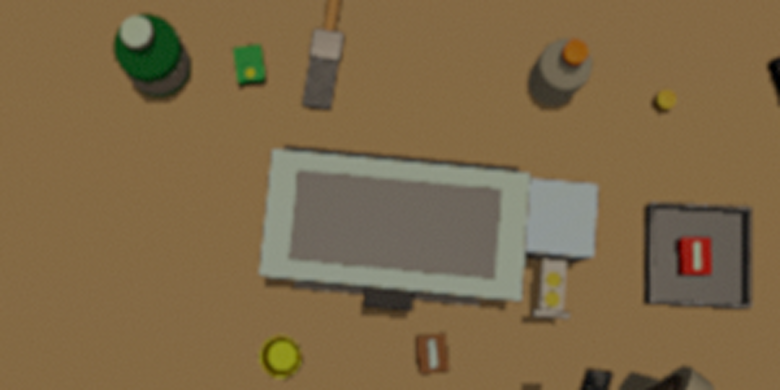

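```bash
python3 -c "
from workcell import bot
print(bot.job_done())"
```

```text
the job is handed in; nothing more can be done
None
```

The job is done and was handed in after about 45 s of robot time.

- **Red block:** it lies in the grey tray.
- **Cartons:** all four blue cartons are in the box, one per free lane, and the unsold carton was left in the middle lane. A picture taken before the lid was shut showed all five in place.
- **Lid:** I swung it shut and pressed it home. The fingertip stopped at 113.5 mm, against 114 mm for the outer face when seated. In the side picture afterwards the lid's corner was within about a pixel of where it should be when shut. That press peaked at about 39 N, more than I meant and just under the 40 N limit, which is stated for the arm and gripper body.
- **Coin slide:** two full strokes, each pushed to the hard stop (21 N and 22 N measured). It sprung fully out after each one.
- **Last pictures:** the lid is shut, the slide is out, the red block is in the tray, and the other things look unmoved. The robot is clear of everything.

No check failed or disagreed. I saw no carton get knocked aside and no grip slip.

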